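# Flip the hex key and pull the flask clamp tight

## Robot

A 6-joint arm with a two-finger parallel gripper is mounted at the origin on the work surface. World frame = base frame: x ahead of the robot, y to its left, z up, the work surface at z = 0. Lengths are in m, angles in rad, forces in N, time in s.
With the tool pointing down it reaches from about 0.4 to 0.925 m from the base axis. Payload 3.4 kg.
Tool frame: the origin (TCP) lies midway between the tips of the shut fingers; the grasp point (between the pads) lies 19 mm behind it; z points along the fingers, x is the direction in which the jaws open and shut, and the axes are right-handed (so a half turn about z gives the same grasp; the last joint's range is limited). The gripper opens to 85 mm and grips with 20 to 120 N. Pads are 22 mm wide; open, the fingers measure 114 mm over their backs; the gripper's body (76 mm by 85 mm) begins 54 mm behind the grasp point. The pads swing forward as they close: fully open they stand 13 mm farther back than shut.
Start: joints at [-1.385, 0.307, 1.506, -0, 1.328, -0.073], TCP at [0.147, -0.556, 0.231] pointing down, gripper open.
Joint ranges: [-3.12, 3.12], [-1.05, 2.28], [0.14, 2.33], [-1.42, 4.57], [0.1, 2.73], [-2.68, 2.68]. Speed limits (rad/s): [2.57, 2.57, 3.14, 3.14, 3.14, 3.14].

## Interface

Orientations are given as a 3x3 rotation matrix whose columns are the frame's x, y, z axes.
In Python, from cell import state, eyes, job_done gives the robot as it stands.
- The arm moves only by the shell command python3 -m handwheel 'ROWS' [OPENING] [FORCE]. ROWS is JSON, a list of rows, each a list of 2 entries, a list of its own where there are three numbers: the shift along the tool's x, y, z in mm, then the turn about the tool's z in degrees. In form: [[[x, y, z], turn], ...]. A call has 1 to 5 rows; each row is the pose to reach, as a shift and turn from the pose measured when the call began, along the tool's axes at that moment; what a row does not reach only later rows make up. A row lasts 1/10 s, in which the tool goes at most 50 mm and 8.59 degrees, less where a joint would pass 70% of its speed; a pose out of reach is approached as far as the arm can. A call with a gripper value outside its range is refused whole. OPENING is the closure in counts, from 0 (fully open) to 255 (shut), set as the call begins (- or left out, the last holds). The fingers move at their own pace and stop on an object; FORCE is the grip in N (left out, the last holds). Time passes only in rows, so rows that repeat a pose let the fingers close. It gives the time, the measured TCP pose, the force and the opening at its end, in the units of the state.
- state(): the state, without advancing time (a new reading comes with each control period).
- eyes.grab_frame(name): name is "side" or "top"; returns a dict with "color" (480x640x3 uint8, blue, green, red), "z_map" (480x640 float32, m along the optical axis (not along the pixel's ray), 0 where there is no reading), "K" (3x3 intrinsics, pixels), "extrinsics" (4x4, takes a point from camera to world coordinates). Camera axes: x right, y up, looking along -z (the intrinsics and any distortion apply to the point x, -y, -z); pixel columns grow to the right and rows downward; lengths in m; the calibration is good to about 2 mm. A picture is of the moment at which its call begins.
- job_done(): hands the job in, once; it reports no verdict.
The state is a dict: "clock": time; "q": joint angles; "joint_vel": joint speeds; "tau": joint torques, N m; "tool_pos": TCP position; "orientation": TCP orientation; "ft_force": force on the tool from outside, world axes, zero at the start; "wrist_torque": the same for the moment, N m; "opening": finger opening in m.
Only numpy, scipy, OpenCV 4.12 (cv2) and the standard library are available. Lean on these libraries where they do the work, as an engineer would, in place of code of your own. Each camera call takes 0.05 s, during which the arm holds its last target.

## Task

The clamp that holds the flask's support rod is only finger-tight: its screw was spun down with the long arm of the hex key, which still stands in it. Draw the key out, turn it over so that its short arm sits fully in the screw's socket, then take the key at the outer end of its long arm and pull it round clockwise (seen from above) until the screw comes up hard against its stop. Leave the key sitting in the screw, do not strike the flask, and leave the other things on the bench where they are.

Things in the scene. Friction and masses are not known exactly. Their poses are not given: they have to be found in the camera images.
- clamp: aluminium clamp block bolted to the bench: foot plate 130 x 90 mm (x, y), block 110 x 66 mm with its flat top 62 mm above the bench, origin on the bench under the screw's axis, z up. A bent steel support rod 13 mm thick leaves it towards the clamp's -y, 38 mm to +x of the screw, rising to 99 mm at most. It is fixed, turned up to 0.3 rad from the bench's axes.
- socket (a point): centre of the mouth of the screw's hexagon socket, 96 mm above the bench; axes as the clamp's. The screw stands upright on the block, its round head 35 mm wide. The socket is 18.5 mm across flats and 30 mm deep, with a flat floor and no chamfer; the key has about 0.1 rad of play either way in it; with the joint at 0 two of its flats face the clamp's +x and -x.
- cap_screw (a joint): angle of the screw in rad, growing as it is tightened (clockwise seen from above); it starts finger-tight at 0 to 0.1 and comes up hard against a stop after about 1 rad (a sixth of a turn) more, to be felt. The screw is stiff: about 1.3 N m of friction all the way (some 10 N at the end of the key's long arm), and it stays where it is left.
- key: plain steel L-shaped hex key, 17 mm across flats, about 0.45 kg, origin at the long arm's tip. Its z axis runs along the long arm, 170 mm from the tip to the short arm's axis, where the short arm leaves towards the key's -y. On both arms two flats face the key's +x and -x (17 mm to squeeze). It starts loosely in the socket on its long arm, short arm on top towards the clamp's -y, leaning up to 4 degrees.
- key_long_tip (a point): centre of the end face of the key's long arm; axes as the key's. Both tips are chamfered over their last 4 mm, down to 13 mm across flats.
- key_short_tip (a point): centre of the end face of the key's short arm, 80 mm from the long arm's axis; axes as the key's. The bend between the arms is round, 20 mm radius on the centre line. The key's centre of mass lies on the long arm's side, about 55 mm below the bend and 12 mm to the key's -y.
- flask: glass conical flask held by the support rod, 118 mm high, 82 mm wide at the foot and 39 mm at the rim, fixed 196 mm to the clamp's -y and 38 mm to its +x of the screw; origin under its centre
- beaker: glass beaker, 68 mm wide, 85 mm high, loose bystander; origin under its centre
- jar: brown glass jar with white cap, 54 mm wide, 75 mm high, loose bystander; origin under its centre
- cork_ring: cork flask ring, 100 mm wide, 22 mm high, lying on the bench, loose bystander; origin under its centre
- spanner: steel spanner 170 mm long lying flat, loose bystander; origin under its middle
- boss_head: small aluminium boss head, 62 x 85 mm and 26 mm high, loose bystander; origin under its centre
- wash_bottle: white plastic bottle, 64 mm wide, 140 mm high, loose bystander; origin under its centre
- stopper: cork stopper, 44 mm wide, 35 mm high, loose bystander; origin under its centre

How it is judged:
By the outcome, as a careful person would: the job done as asked, in the order asked, and still so for the second after the job is handed in, with the robot touching nothing.
It also fails if it takes over 64 s, if anything falls off the work surface, if the arm or the gripper's body presses on something with over 40 N, if the wrist force passes 120 N, or if a joint passes its speed limit or range.

## Working session

There is one attempt and no reset: what is moved stays moved. The work goes in short steps, Python scripts to look and compute and a shell command to move; the robot and the scene stay as the last step left them, time stands still between calls to the robot, and variables do not carry over. Pictures are saved under pics/ and viewed, and the job is handed in when it is done.

```bash
ls; mkdir -p pics; python3 - <<'E'
from cell import state, eyes
import cv2, numpy as np
s=state(); print(s)
for n in("side","top"):
    f=eyes.grab_frame(n); cv2.imwrite(f"pics/{n}0.png",f["color"]); print(n,f["K"],f["extrinsics"])
    np.savez(f"pics/{n}0.npz",**f)
E
```

```text
pics
{'clock': 0.0, 'q': array([-1.38550111e+00,  3.07594016e-01,  1.50770767e+00, -3.58344260e-05,
        1.32840598e+00, -7.35000854e-02]), 'joint_vel': array([-0.00077891, -0.00120433,  0.00150529, -0.00068726, -0.00014993,
        0.0006844 ]), 'tau': array([-1.70476874e-04, -4.57548487e+01, -2.51911658e+01, -1.20685613e-04,
        1.31451397e-02, -1.10666846e-05]), 'tool_pos': array([ 0.14698241, -0.5551514 ,  0.23035609]), 'orientation': array([[ 2.55924056e-01, -9.66696797e-01, -4.23854710e-04],
       [-9.66694583e-01, -2.55924378e-01,  2.07240059e-03],
       [-2.11185776e-03, -1.20639112e-04, -9.99997763e-01]]), 'ft_force': array([ 0.61405514, -0.95904695,  0.67444435]), 'wrist_torque': array([0.03171899, 0.0023203 , 0.01374023]), 'opening': 0.08498525826454315}
side [[559.26549121   0.         312.33361619]
 [  0.         559.26549121 233.40093785]
 [  0.           0.           1.        ]] [[ 0.99568766  0.05710171 -0.07311283  0.4669852 ]
 [-0.09241842  0.54210079 -0.83521588 -0.81740582]
 [-0.00805774  0.83837111  0.54504032  0.72253162]
 [ 0.          0.          0.          1.        ]]
top [[450.33957542   0.         316.20113309]
 [  0.         450.33957542 238.5522654 ]
 [  0.           0.           1.        ]] [[ 0.00541229  0.99333509 -0.1151352   0.40924269]
 [-0.99996955  0.00602344  0.00496086  0.04814799]
 [ 0.00562131  0.11510484  0.99333744  1.06369222]
 [ 0.          0.          0.          1.        ]]
```

View pics/side0.png

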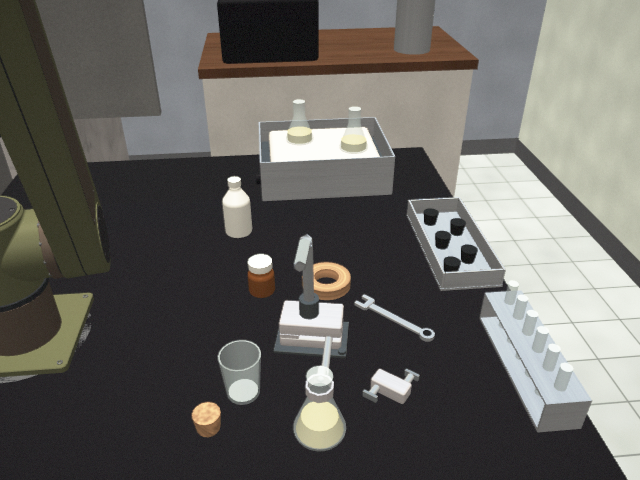

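View pics/top0.png

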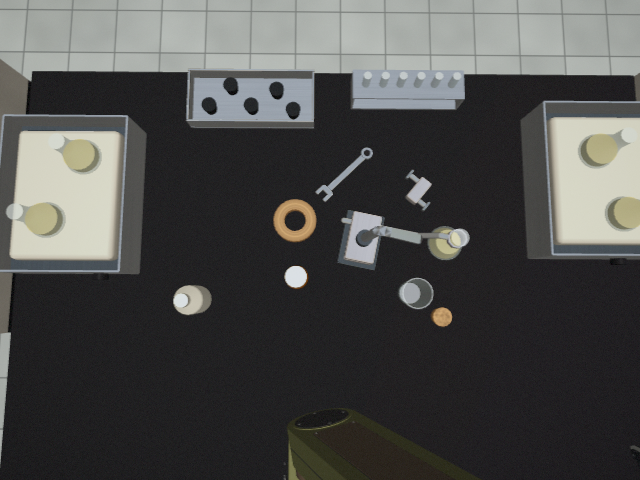

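```bash
cat > h.py <<'E'
import numpy as np, cv2
from cell import state, eyes
def grab(n,name=None):
    f=eyes.grab_frame(n)
    if name: np.savez(f"pics/{name}.npz",**f); cv2.imwrite(f"pics/{name}.png",f["color"])
    return f
def load(name): return dict(np.load(f"pics/{name}.npz"))
def cloud(f):
    z=f["z_map"]; h,w=z.shape; u,v=np.meshgrid(np.arange(w),np.arange(h)); K=f["K"]
    p=np.stack([(u-K[0,2])/K[0,0]*z,-(v-K[1,2])/K[1,1]*z,-z],-1)
    E=f["extrinsics"]; return p@E[:3,:3].T+E[:3,3]
def ray(f,u,v):
    K=f["K"];E=f["extrinsics"]
    d=E[:3,:3]@np.array([(u-K[0,2])/K[0,0],-(v-K[1,2])/K[1,1],-1]); return E[:3,3],d
def onz(f,u,v,h):
    o,d=ray(f,u,v); return o+d*(h-o[2])/d[2]
def proj(f,p):
    E=f["extrinsics"];K=f["K"]; c=E[:3,:3].T@(np.asarray(p)-E[:3,3])
    return np.array([K[0,0]*c[0]/-c[2]+K[0,2], K[1,1]*-c[1]/-c[2]+K[1,2]])
def crop(f,box,k,name):
    x0,y0,x1,y1=box; cv2.imwrite(f"pics/{name}.png",cv2.resize(f["color"][y0:y1,x0:x1],None,fx=k,fy=k,interpolation=cv2.INTER_CUBIC))
E
python3 - <<'E'
from h import *
t=load("top0");s=load("side0")
crop(t,(325,195,485,275),5,"t0c"); crop(s,(240,220,400,340),5,"s0c")
P=cloud(t)
for uv in [(365,238),(372,225),(380,230),(400,236),(420,240),(355,238),(455,238)]: print(uv,P[uv[1],uv[0]].round(3))
P=cloud(s)
for uv in [(305,240),(302,260),(308,280),(309,298),(309,306),(285,310),(340,310)]: print(uv,P[uv[1],uv[0]].round(3))
E
```

```text
(365, 238) [ 0.519 -0.058  0.13 ]
(372, 225) [ 0.557 -0.082  0.062]
(380, 230) [ 0.522 -0.074  0.238]
(400, 236) [ 0.511 -0.111  0.238]
(420, 240) [ 0.503 -0.147  0.24 ]
(355, 238) [ 0.527 -0.044  0.063]
(455, 238) [ 0.522 -0.251  0.117]
(305, 240) [ 0.518 -0.098  0.242]
(302, 260) [ 0.51  -0.144  0.237]
(308, 280) [ 0.524 -0.075  0.145]
(309, 298) [ 0.525 -0.071  0.103]
(309, 306) [ 0.525 -0.079  0.092]
(285, 310) [ 0.484 -0.052  0.063]
(340, 310) [ 0.582 -0.06   0.061]
```

View pics/t0c.png

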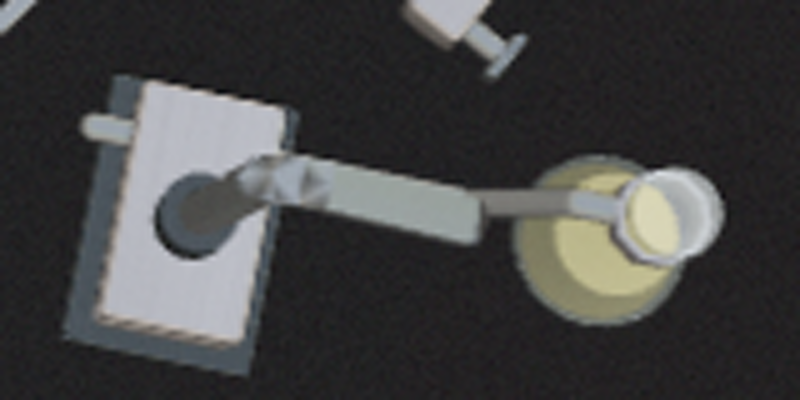

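View pics/s0c.png

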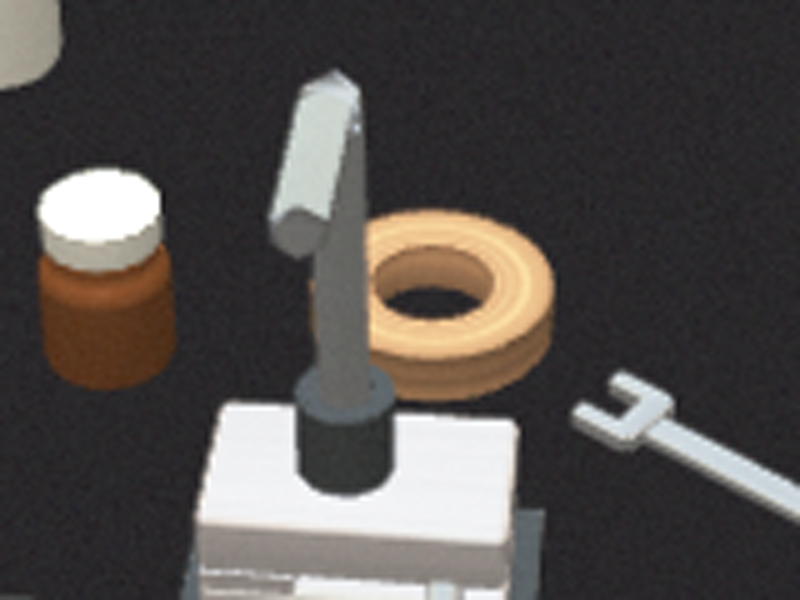

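```bash
python3 - <<'E'
from h import *
t=load("top0");s=load("side0")
for nm,f in(("t",t),("s",s)):
    P=cloud(f); c=f["color"].astype(int); ok=f["z_map"]>0
    # block top
    m=ok&(abs(P[...,2]-0.062)<0.004)&(c.min(-1)>150)&(abs(P[...,0]-.53)<.1)&(abs(P[...,1]+.06)<.1)
    m=m.astype(np.uint8)
    cs,_=cv2.findContours(m,cv2.RETR_EXTERNAL,cv2.CHAIN_APPROX_NONE)
    k=max(cs,key=cv2.contourArea)[:,0]
    Q=np.array([onz(f,u,v,.062)[:2] for u,v in k])
    r=cv2.minAreaRect((Q*1000).astype(np.float32)); print(nm,"block",r, m.sum())
    # key: points high
    m=ok&(P[...,2]>0.11)&(abs(P[...,0]-.53)<.06)&(P[...,1]<0)&(P[...,1]>-.2)
    q=P[m]; print("n",len(q))
    for lo in np.arange(.11,.25,.02):
        w=q[(q[:,2]>lo)&(q[:,2]<lo+.02)]
        if len(w): print(round(lo,2),len(w),w.mean(0).round(4),w[:,:2].min(0).round(3),w[:,:2].max(0).round(3))
    # other objects: height clusters
    m=(ok&(P[...,2]>0.008)&(P[...,0]>.3)&(P[...,0]<.8)&(abs(P[...,1])<.3)).astype(np.uint8)
    n,L,st,ce=cv2.connectedComponentsWithStats(m)
    for i in range(1,n):
        if st[i,4]>60:
            w=P[L==i]; print("obj",st[i,4],np.percentile(w,2,0).round(3),np.percentile(w,98,0).round(3))
E
```

```text
t block ((529.9833984375, -62.565216064453125), (63.79005813598633, 107.77650451660156), 78.61600494384766) 985
n 583
0.11 20 [ 0.5219 -0.0589  0.1221] [ 0.516 -0.067] [ 0.532 -0.055]
0.13 14 [ 0.5209 -0.0607  0.1388] [ 0.516 -0.068] [ 0.534 -0.057]
0.15 21 [ 0.5209 -0.0623  0.1582] [ 0.515 -0.07 ] [ 0.532 -0.058]
0.17 20 [ 0.5213 -0.0632  0.1794] [ 0.515 -0.072] [ 0.532 -0.06 ]
0.19 25 [ 0.5202 -0.0653  0.1996] [ 0.514 -0.074] [ 0.532 -0.061]
0.21 50 [ 0.5199 -0.0734  0.2227] [ 0.499 -0.141] [ 0.531 -0.063]
0.23 433 [ 0.5138 -0.11    0.2387] [ 0.498 -0.153] [ 0.53  -0.068]
obj 74 [ 0.729 -0.09   0.008] [ 0.752 -0.066  0.012]
obj 492 [ 0.606 -0.222  0.013] [ 0.688 -0.172  0.029]
obj 88 [0.624 0.011 0.008] [0.659 0.042 0.012]
obj 1077 [0.528 0.048 0.014] [0.62  0.139 0.026]
obj 3346 [ 0.474 -0.274  0.009] [ 0.582 -0.02   0.242]
obj 450 [0.417 0.063 0.041] [0.463 0.109 0.079]
obj 548 [ 0.376 -0.207  0.01 ] [ 0.436 -0.145  0.087]
obj 341 [0.365 0.286 0.011] [0.414 0.299 0.107]
obj 305 [ 0.334 -0.262  0.019] [ 0.372 -0.223  0.038]
s block ((529.9373168945312, -66.12710571289062), (66.105
[... 189 characters left out ...]
064]
0.15 95 [ 0.5244 -0.0741  0.1597] [ 0.516 -0.08 ] [ 0.534 -0.064]
0.17 59 [ 0.5264 -0.0768  0.1796] [ 0.521 -0.079] [ 0.531 -0.073]
0.19 41 [ 0.5284 -0.0771  0.1994] [ 0.524 -0.081] [ 0.531 -0.073]
0.21 71 [ 0.5148 -0.1256  0.2246] [ 0.498 -0.154] [ 0.532 -0.072]
0.23 371 [ 0.5131 -0.1212  0.2376] [ 0.498 -0.154] [ 0.529 -0.07 ]
obj 789 [0.366 0.285 0.01 ] [0.414 0.3   0.104]
obj 7768 [ 0.48  -0.295  0.01 ] [0.607 0.121 0.239]
obj 969 [0.417 0.061 0.01 ] [0.466 0.106 0.076]
obj 69 [ 0.729 -0.091  0.008] [ 0.752 -0.066  0.01 ]
obj 2158 [ 0.376 -0.209  0.011] [ 0.436 -0.145  0.085]
obj 1060 [ 0.604 -0.227  0.009] [ 0.693 -0.175  0.027]
obj 756 [ 0.334 -0.263  0.01 ] [ 0.372 -0.224  0.036]
```

```bash
python3 - <<'E'
from h import *
for n,box in(("top0",(352,225,385,252)),("side0",(295,290,325,322))):
    f=load(n);c=f["color"].astype(int);P=cloud(f);x0,y0,x1,y1=box
    z=P[...,2]
    m=np.zeros(z.shape,np.uint8); m[y0:y1,x0:x1]=((c.sum(-1)<330)&(z>.065))[y0:y1,x0:x1]
    m2=m&(z>.092)&(z<.1)
    q=P[m2>0]; print(n,m.sum(),m2.sum(),q.min(0).round(4),q.max(0).round(4),c[238,365])
    cs,_=cv2.findContours(m2,cv2.RETR_EXTERNAL,cv2.CHAIN_APPROX_NONE);k=np.vstack(cs)[:,0]
    Q=np.array([onz(f,u,v,.096)[:2] for u,v in k])*1000
    (cc,r)=cv2.minEnclosingCircle(Q.astype(np.float32)); print(cc,r)
    pc=proj(f,[.524,-.062,.096]); print(pc)
E
```

```text
top0 262 98 [ 0.5078 -0.0752  0.0921] [ 0.5411 -0.0449  0.0999] [73 74 74]
(524.732177734375, -60.94929504394531) 17.048547744750977
[364.84963591 237.65485439]
side0 488 153 [ 0.5084 -0.0808  0.092 ] [ 0.5424 -0.0484  0.0996] [44 40 43]
(525.9175415039062, -65.09088897705078) 19.199934005737305
[307.75445864 297.82958582]
```

```bash
cat >> h.py <<'E'
def go(x,y,z,a,s=None):
    s=s or state(); R=s["orientation"]; d=R.T@(np.array([x,y,z])-s["tool_pos"])*1000
    al=np.degrees(np.arctan2(R[1,0],R[0,0])); t=(al-a+180)%360-180
    print("shift",d.round(1),"turn",round(t,1),"now",s["tool_pos"].round(4),"al",round(al,1),"F",s["ft_force"].round(1),"T",s["wrist_torque"].round(2),"op",round(s["opening"],4),"t",round(s["clock"],2))
E
python3 - <<'E'
from h import *
go(.523,-.069,.30,-11.3)
E
python3 -m handwheel '[[[0,0,-20],-8],[[0,0,-45],-16],[[0,0,-70],-24],[[0,0,-70],-32],[[0,0,-70],-32]]' 0 60
python3 - <<'E'
from h import *
go(.523,-.069,.30,-11.3)
E
```

```text
shift [-374.  -487.9  -68.7] turn -63.9 now [ 0.147  -0.5552  0.2305] al -75.2 F [-0.4  1.1  0.2] T [ 0.03 -0.05 -0.04] op 0.0852 t 0.1
clock: 0.6
tool_pos: [0.1471, -0.5555, 0.301]
orientation: [[0.73, -0.684, -0.0], [-0.684, -0.73, 0.001], [-0.001, -0.0, -1.0]]
ft_force: [0.7, -0.1, -0.6]
opening: 0.0853
shift [ -58.5 -612.     1.3] turn -31.8 now [ 0.1471 -0.5555  0.301 ] al -43.1 F [ 0.7 -0.1 -0.6] T [-0.02  0.   -0.01] op 0.0853 t 0.6
```

```bash

python3 -m handwheel '[[[-5,-45,0],-5],[[-10,-90,0],-10],[[-14,-135,0],-15],[[-18,-180,0],-20],[[-22,-225,0],-25]]'|head -2
python3 -m handwheel '[[[0,-45,0],0],[[0,-90,0],0],[[0,-135,0],0],[[0,-180,0],0],[[0,-220,0],0]]' |head -2
python3 - <<'E'
from h import *
go(.523,-.069,.30,-11.3)
E
```

```text
clock: 1.1
tool_pos: [0.2852, -0.3742, 0.3]
clock: 1.6
tool_pos: [0.3534, -0.1627, 0.2996]
shift [ 131.3 -142.5   -0.5] turn -7.1 now [ 0.3534 -0.1627  0.2996] al -18.4 F [0.8 0.1 0.2] T [ 0.02 -0.    0.  ] op 0.0857 t 1.6
```

```bash

python3 -m handwheel '[[[33,-36,0],-3],[[66,-72,0],-7],[[98,-108,0],-7],[[131,-142,0],-7],[[131,-142,0],-7]]'|head -2
python3 - <<'E'
from h import *
go(.523,-.069,.178,-11.3)
f=grab("top","t1"); crop(f,(325,195,485,275),5,"t1c");f=grab("side","s1"); crop(f,(220,120,420,340),3,"s1c")
E
```

```text
clock: 2.1
tool_pos: [0.527, -0.0666, 0.2977]
shift [ -3.    3.8 119.7] turn -0.1 now [ 0.527  -0.0666  0.2977] al -11.4 F [ 0.5 -0.7 -0.2] T [ 0.04  0.05 -0.05] op 0.0855 t 2.1
```

View pics/s1c.png

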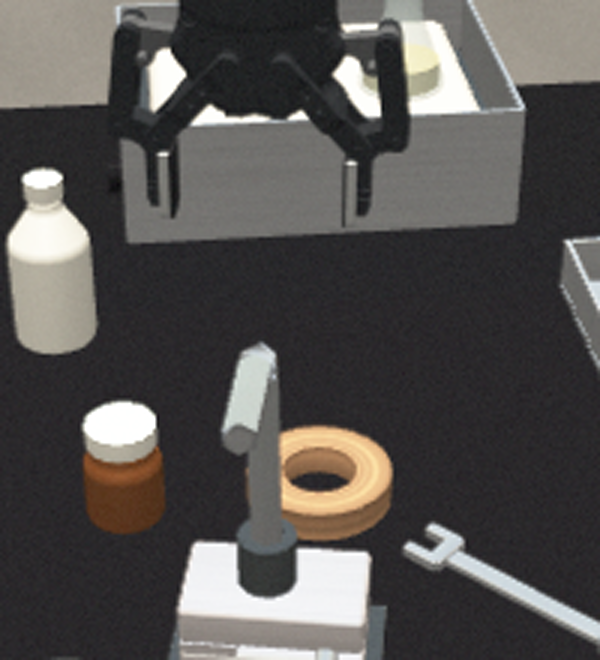

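```bash

python3 -m handwheel '[[[-3,4,30],0],[[-3,4,60],0],[[-3,4,85],0],[[-3,4,100],0],[[-3,4,100],0]]'|head -2
python3 - <<'E'
from h import *
go(.523,-.069,.180,-11.3)
f=grab("top","t2"); crop(f,(305,155,465,275),5,"t2c");f=grab("side","s2"); crop(f,(220,120,420,340),3,"s2c")
E
```

```text
clock: 2.7
tool_pos: [0.5138, -0.0719, 0.1954]
shift [ 8.7 -4.7 15.2] turn -0.3 now [ 0.5138 -0.0719  0.1954] al -11.6 F [ 0.  -0.1  0.5] T [-0.02  0.02  0.01] op 0.0856 t 2.7
```

View pics/s2c.png

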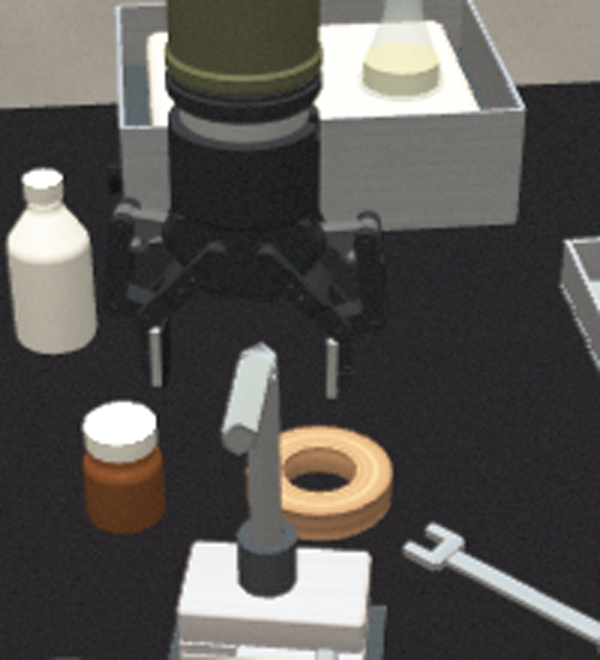

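View pics/t2c.png

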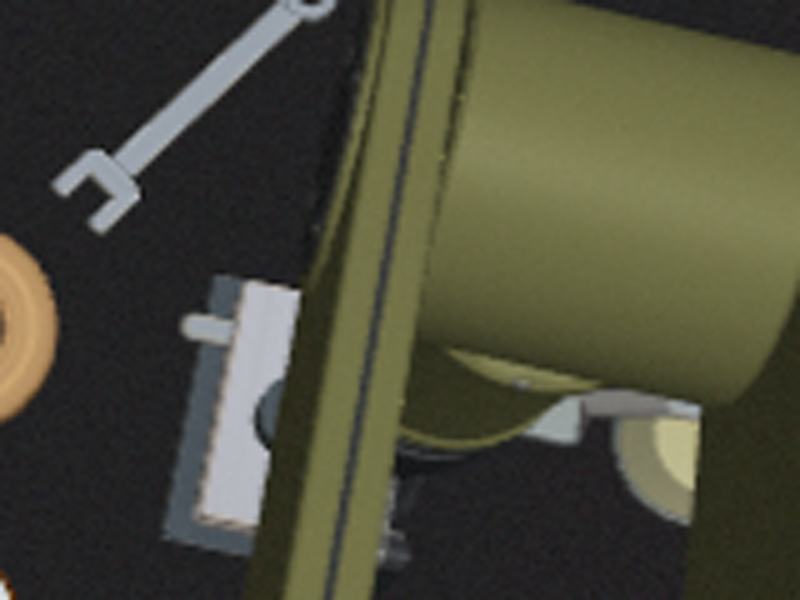

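```bash

python3 -m handwheel '[[[9,-4.5,0],0],[[9,-4.5,0],0],[[9,-4.5,8],0],[[9,-4.5,15],0],[[9,-4.5,15],0]]'|head -2
python3 - <<'E'
from h import *
go(.523,-.069,.180,-11.3)
f=grab("side","s3"); crop(f,(220,120,420,340),3,"s3c")
go(.523,-.069,.180,-11.3)
E
```

```text
clock: 3.3
tool_pos: [0.525, -0.0692, 0.1816]
shift [-2.   0.2  1.6] turn -0.3 now [ 0.525  -0.0692  0.1816] al -11.6 F [-0.2  0.1 -0.1] T [0.01 0.02 0.01] op 0.0852 t 3.3
shift [-2.3  0.2  2. ] turn -0.3 now [ 0.5253 -0.0693  0.182 ] al -11.6 F [-0.5 -0.4 -0.7] T [-0.01  0.05 -0.05] op 0.0854 t 3.35
```

View pics/s3c.png

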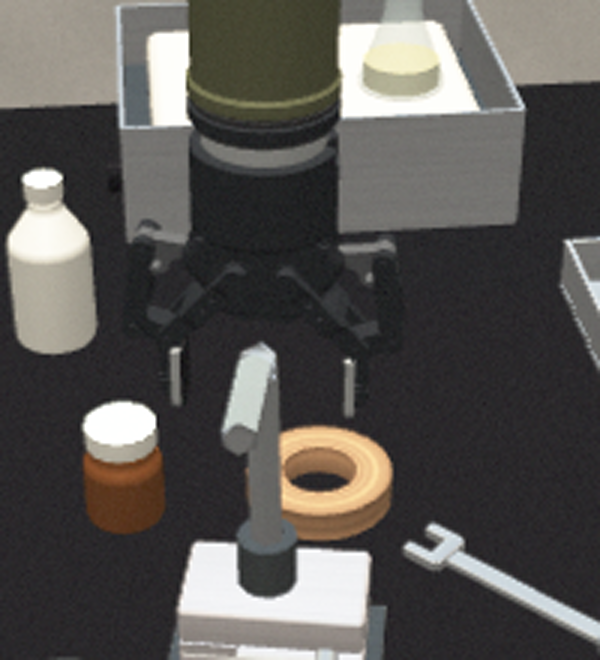

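```bash

python3 -m handwheel '[[[0,0,1],0],[[0,0,1],0],[[0,0,1],0],[[0,0,1],0],[[0,0,1],0]]' 255 80
python3 -m handwheel '[[[0,0,0],0],[[0,0,0],0],[[0,0,0],0]]'
python3 - <<'E'
from h import *
f=grab("side","s4"); crop(f,(220,120,420,340),3,"s4c")
go(.523,-.069,.180,-11.3)
E
```

```text
clock: 3.85
tool_pos: [0.5255, -0.0693, 0.1813]
orientation: [[0.98, -0.201, -0.009], [-0.2, -0.98, 0.005], [-0.01, -0.003, -1.0]]
ft_force: [-0.5, 0.3, -0.5]
opening: 0.0159
clock: 4.15
tool_pos: [0.5255, -0.0693, 0.1813]
orientation: [[0.98, -0.2, -0.009], [-0.2, -0.98, 0.005], [-0.01, -0.003, -1.0]]
ft_force: [0.3, 0.7, -0.4]
opening: 0.0159
shift [-2.5  0.2  1.3] turn -0.3 now [ 0.5255 -0.0693  0.1813] al -11.6 F [-0.6  0.8  0.4] T [ 0.06 -0.01  0.02] op 0.0158 t 4.2
```

View pics/s4c.png

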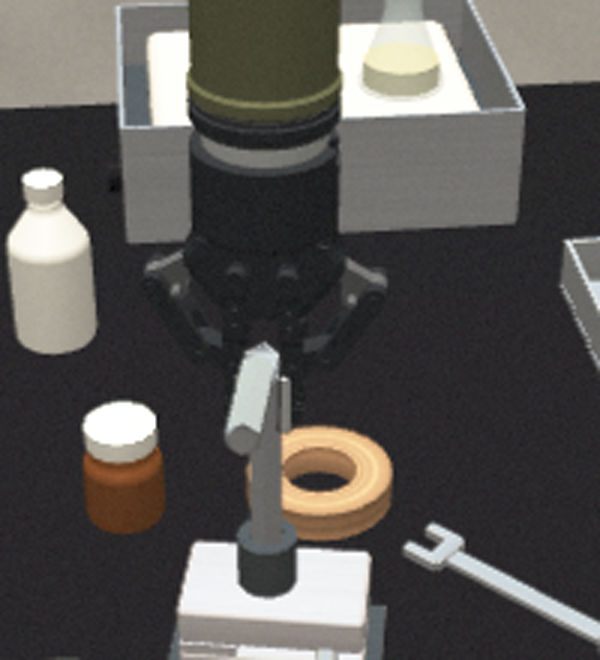

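```bash

python3 -m handwheel '[[[0,0,-5],0],[[0,0,-12],0],[[0,0,-20],0],[[0,0,-28],0],[[0,0,-36],0]]' | grep -v ori
python3 -m handwheel '[[[0,0,-10],0],[[0,0,-25],0],[[0,0,-25],0],[[0,0,-25],0]]'| grep -v ori
python3 - <<'E'
from h import *
f=grab("side","s5"); crop(f,(220,100,420,340),2.5,"s5c")
go(.523,-.069,.180,-11.3)
E
```

```text
clock: 4.7
tool_pos: [0.5258, -0.0693, 0.2182]
ft_force: [0.0, 0.1, -4.0]
opening: 0.0162
clock: 5.1
tool_pos: [0.5262, -0.0695, 0.2437]
ft_force: [-0.8, -0.1, -4.2]
opening: 0.0159
shift [-2.   0.4 63.1] turn -0.3 now [ 0.5257 -0.0693  0.2431] al -11.6 F [-0.3  0.6 -4.1] T [ 0.05 -0.05 -0.04] op 0.0157 t 5.15
```

View pics/s5c.png

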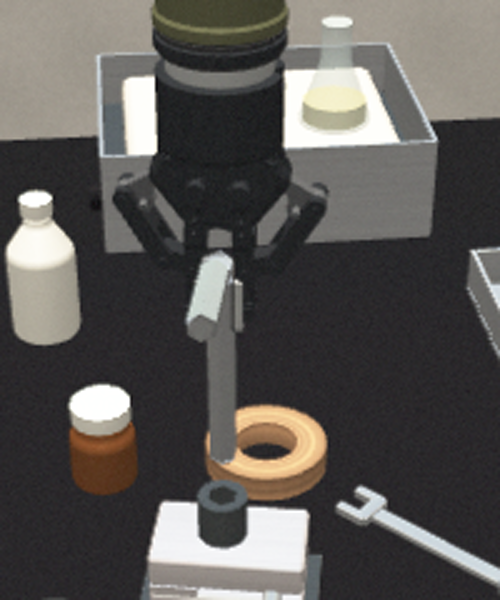

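```bash
python3 - <<'E'
from h import *
f=load("s5"); crop(f,(285,280,335,330),12,"s5d")
c=f["color"].astype(int).sum(-1); print(c[288:304,296:322])
E
```

```text
[[118 132 123 125 130 133 149 259 296 283 295 297 277 262 276 348 461 522
  548 559 568 579 576 586 595 605]
 [127 121 127 117 114 119 131 225 311 285 279 296 298 282 280 268 285 340
  452 520 533 538 559 564 564 570]
 [116 119 124 132 125 121 117 148 228 303 285 269 285 285 288 281 284 272
  270 277 334 388 464 513 532 538]
 [126 124 121 136 137 114 117 129 190 314 310 289 283 287 308 296 301 283
  283 274 273 276 273 279 333 383]
 [123 126 127 133 121 127 134 157 229 277 323 313 307 309 307 300 314 311
  302 311 295 285 290 275 278 274]
 [134 122 125 131 126 162 239 240 314 314 308 304 306 306 312 317 313 306
  314 315 303 303 292 296 290 281]
 [127 109 130 130 157 239 306 311 311 302 301 291 255 234 270 297 298 307
  306 301 313 311 299 303 306 308]
 [120 124 128 141 250 314 303 304 288 226 226 154 160 161 171 219 268 302
  307 309 307 314 285 292 290 307]
 [123 128 134 212 306 315 301 292 189 160 160 159 158 157 153 165 182 210
  266 310 317 310 307 282 285 286]
 [124 112 151 249 313 314 314 287 152 164 159 147 151 164 164 160 157 162
  221 303 314 305 307 318 317 305]
 [125 126 172 311 312 317 294 251 153 160 156 156 162 161 156 161 165 203
  286 307 311 309 316 327 329 339]
 [119 114 150 247 317 305 306 262 166 164 159 163 151 166 156 163 166 188
  287 317 318 311 290 233 278 324]
 [229 228 235 251 297 289 313 308 268 203 171 159 164 162 163 167 187 219
  304 313 310 297 243 131 130 127]
 [606 605 560 272 252 305 308 313 303 297 275 202 181 200 239 260 306 304
  307 306 293 244 146 149 139 142]
 [719 721 694 294 181 273 300 304 304 315 311 296 288 307 307 314 309 305
  304 285 216 139 194 327 351 352]
 [723 724 698 297 163 164 211 270 304 314 300 309 303 310 306 304 297 264
  224 217 149 146 319 669 734 732]]
```

View pics/s5d.png

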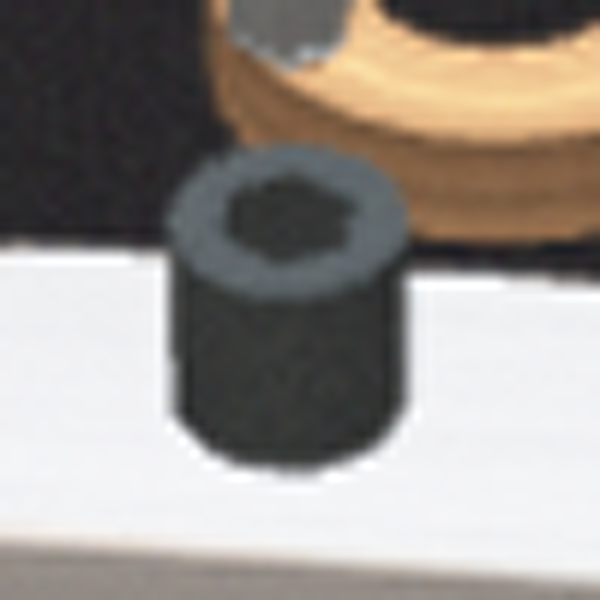

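```bash
python3 - <<'E'
from h import *
f=load("s5"); c=f["color"].astype(int).sum(-1)
m=np.zeros(c.shape,np.uint8); m[292:304,300:317]=(c<235)[292:304,300:317]
n,L,st,ce=cv2.connectedComponentsWithStats(m); 
i=L[298,308]; print(ce[i],st[i])
# weighted centroid subpixel
w=np.clip((305-c)/145.,0,1)*(cv2.dilate((L==i).astype(np.uint8),np.ones((3,3)))>0)
v,u=np.mgrid[:480,:640]; cu,cv_=(w*u).sum()/w.sum(),(w*v).sum()/w.sum(); print(cu,cv_,onz(f,cu,cv_,.096).round(4))
k,_=cv2.findContours((L==i).astype(np.uint8),cv2.RETR_EXTERNAL,cv2.CHAIN_APPROX_NONE)
big=cv2.resize(np.clip((305-c[288:308,296:322])/145.,0,1).astype(np.float32),None,fx=10,fy=10,interpolation=cv2.INTER_CUBIC)
M=(big>.5).astype(np.uint8);n,L2,st2,_=cv2.connectedComponentsWithStats(M);j=L2[100,125]
k,_=cv2.findContours((L2==j).astype(np.uint8),cv2.RETR_EXTERNAL,cv2.CHAIN_APPROX_NONE);k=k[0][:,0]
Q=np.array([onz(f,296+(a+.5)/10-.5,288+(b+.5)/10-.5,.096)[:2] for a,b in k])*1000
print("enc",cv2.minEnclosingCircle(Q.astype(np.float32)))
ctr=Q.mean(0)
a=np.arange(0,180,3); 
W=[np.ptp(Q@[np.cos(np.radians(t)),np.sin(np.radians(t))]) for t in a]
# 60deg-periodic phase of width
W=np.array(W); ph=np.angle((W*np.exp(-1j*6*np.radians(a))).sum())
print("max width angles (corner) mod60:",np.degrees(-ph)/6%60*1, W.round(1)[::5])
z=(W*np.exp(1j*6*np.radians(a))).sum(); print("corner dir mod60", (np.degrees(np.angle(z))/6)%60)
E
```

```text
[308.59016393 297.68852459] [304 294  11   8  61]
308.4692031086881 297.7303097088504 [ 0.5253 -0.0619  0.096 ]
enc ((525.3572387695312, -61.88416290283203), 10.167278289794922)
max width angles (corner) mod60: 16.131357948044077 [19.4 19.7 19.2 18.1 19.5 20.3 20.  18.8 19.7 20.1 19.7 18.6]
corner dir mod60 16.131357948044077
```

```bash

python3 -m handwheel '[[[0,0,0],-8],[[0,0,0],-16],[[0,0,0],-24],[[0,0,0],-32],[[0,0,0],-40]]' - 80| grep -v ori
python3 -m handwheel '[[[0,0,0],-8],[[0,0,0],-16],[[0,0,0],-24],[[0,0,0],-32],[[0,0,0],-40]]'| grep -v ori
python3 -m handwheel '[[[0,0,0],-7],[[0,0,0],-12],[[0,0,0],-12],[[0,0,0],-12]]'| grep -v ori
python3 - <<'E'
from h import *
go(.525,-.062,.244,78.7)
f=grab("side","s6"); crop(f,(220,100,420,340),2.5,"s6c")
go(.525,-.062,.244,78.7)
E
```

```text
clock: 5.65
tool_pos: [0.5248, -0.0692, 0.242]
ft_force: [-0.0, 0.0, -4.2]
opening: 0.0159
clock: 6.15
tool_pos: [0.5241, -0.069, 0.2409]
ft_force: [-0.7, -0.3, -3.5]
opening: 0.0154
clock: 6.55
tool_pos: [0.5236, -0.0689, 0.2402]
ft_force: [-0.5, 0.1, -4.3]
opening: 0.0158
shift [ 7.1  0.3 -3.8] turn 2.3 now [ 0.5236 -0.0689  0.2402] al 81.0 F [-0.5  0.1 -4.3] T [0.04 0.02 0.03] op 0.0158 t 6.55
shift [ 7.1  0.1 -3.6] turn 2.3 now [ 0.5237 -0.0689  0.2403] al 81.0 F [ 1.2  0.3 -3.8] T [0.01 0.05 0.01] op 0.0158 t 6.6
```

View pics/s6c.png

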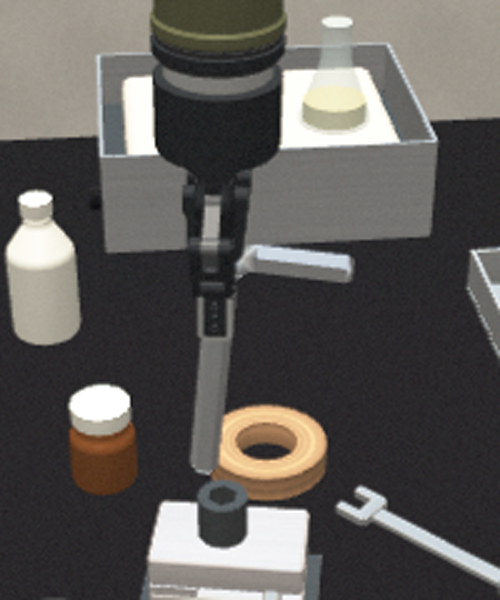

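```bash
cat >> h.py <<'E'
def inplane(f,u,v,s,off=0):
    "ray with key's plane (tool x = off m); returns tool y mm from TCP, world z mm"
    R=s["orientation"];p=s["tool_pos"]+R[:,0]*off; o,d=ray(f,u,v); k=((p-o)@R[:,0])/(d@R[:,0]); q=o+k*d
    return round(float((q-s["tool_pos"])@R[:,1]*1000),1), round(float(q[2]*1000),1)
E
python3 - <<'E'
from h import *
s=state(); f=load("s6")
crop(f,(280,190,370,300),6,"s6d")
for n,u,v in [("tip",202,470),("armL",205,400),("armR",230,400),("lL",199,440),("lR",222,440),("sT",300,250),("sB",300,276),("sEnd",352,268)]:
    print(n,inplane(f,220+u/2.5-.3,100+v/2.5-.3,s))
E
```

```text
tip (-10.6, 123.1)
armL (-8.3, 182.4)
armR (8.2, 183.0)
lL (-12.5, 148.9)
lR (3.1, 149.5)
sT (50.4, 298.2)
sB (51.0, 279.7)
sEnd (82.8, 286.4)
```

View pics/s6d.png

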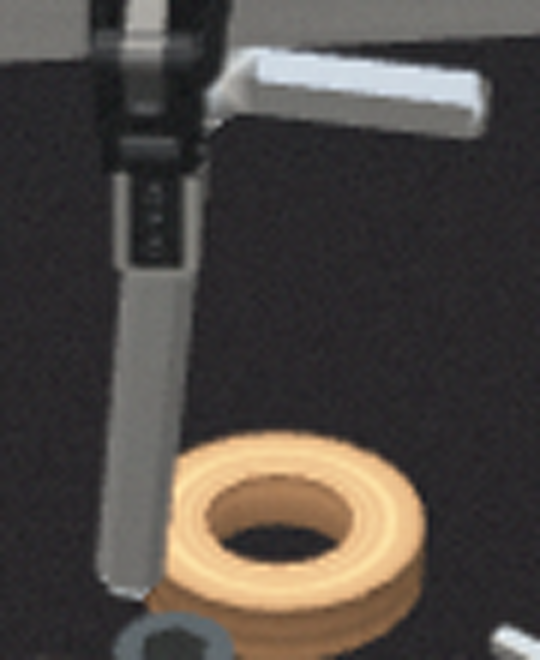

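```bash
python3 - <<'E'
from h import *
s=state(); f=load("s6")
for n,u,v in [("pad L",115,265),("pad R",202,265),("armL",122,280),("armR",194,280),("lL",100,560),("lR",163,575),("tip",130,592),("sT0",262,65),("sT1",478,88)]:
    print(n,inplane(f,280+u/6-.4,190+v/6-.4,s,-.0085),inplane(f,280+u/6-.4,190+v/6-.4,s,.0085))
print(proj(f,s["tool_pos"]))
E
```

```text
pad L (-12.2, 239.1) (-13.7, 228.0)
pad R (10.8, 239.9) (9.9, 228.8)
armL (-10.3, 234.4) (-11.8, 223.2)
armR (8.8, 235.1) (7.7, 223.8)
lL (-16.9, 139.9) (-18.6, 126.5)
lR (0.8, 135.3) (-0.4, 121.8)
tip (-8.5, 128.8) (-10.0, 115.1)
sT0 (25.5, 301.1) (24.9, 291.3)
sT1 (80.4, 295.9) (81.0, 286.1)
[306.82092281 230.43921079]
```

```bash
python3 - <<'E'
from h import *
go(.5003,-.0581,.192,81)
E
```

```text
shift [  6.8 -24.   48.8] turn -0.0 now [ 0.5237 -0.0689  0.2403] al 81.0 F [ 1.2  0.3 -3.8] T [0.01 0.05 0.01] op 0.0158 t 6.6
```

```bash

python3 -m handwheel '[[[3.5,-12,0],0],[[7,-24,0],0],[[7,-24,0],0],[[7,-24,0],0]]' | grep -v ori
python3 - <<'E'
from h import *
go(.5003,-.0581,.192,81)
E
python3 -m handwheel '[[[0,0,15],0],[[0,0,30],0],[[0,0,40],0],[[0,0,40],0]]'| grep -v ori
python3 - <<'E'
from h import *
f=grab("side","s7"); crop(f,(260,190,380,330),4.2,"s7c")
go(.5003,-.0581,.192,81)
E
```

```text
clock: 7.0
tool_pos: [0.5006, -0.058, 0.2411]
ft_force: [0.2, -0.5, -2.8]
opening: 0.0161
shift [-0.4  0.5 49.1] turn -0.0 now [ 0.5006 -0.058   0.2411] al 81.0 F [ 0.2 -0.5 -2.8] T [0.02 0.01 0.02] op 0.0161 t 7.0
clock: 7.4
tool_pos: [0.4991, -0.0576, 0.1997]
ft_force: [-0.6, 0.3, -3.8]
opening: 0.016
shift [-0.3  0.7  8.6] turn -0.0 now [ 0.4998 -0.0577  0.2006] al 81.0 F [ 0.6  0.1 -2.8] T [ 0.01  0.01 -0.01] op 0.0162 t 7.45
```

View pics/s7c.png

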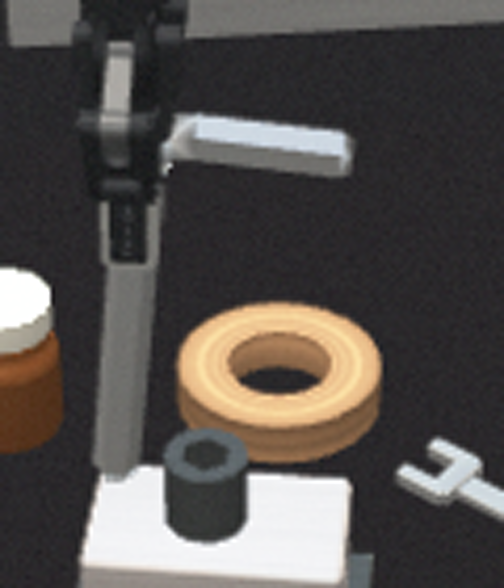

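```bash

python3 -m handwheel '[[[0,4,6],0],[[0,8,10],0],[[0,17,11.5],0],[[0,27,13],0],[[0,37,14.5],0]]' - 40 | grep -v ori
python3 - <<'E'
from h import *
f=grab("side","s8"); crop(f,(260,190,380,330),4.2,"s8c")
s=state();R=s["orientation"]; d=s["tool_pos"]-[.525,-.062,.0]; print("u",d@R[:,1]*1000,"x",d@R[:,0]*1000,d[2])
go(.5003,-.0581,.192,81)
E
```

```text
clock: 7.95
tool_pos: [0.5344, -0.0631, 0.1849]
ft_force: [-2.5, 1.4, -2.2]
opening: 0.0163
u 7.5647777433176415 x 1.145669652818112 0.18464313545361644
shift [ -0.4 -36.5  -6.6] turn -0.0 now [ 0.5363 -0.0634  0.1846] al 81.0 F [-4.1  0.5 -1.2] T [ 0.34  1.56 -0.03] op 0.016 t 8.0
```

View pics/s8c.png

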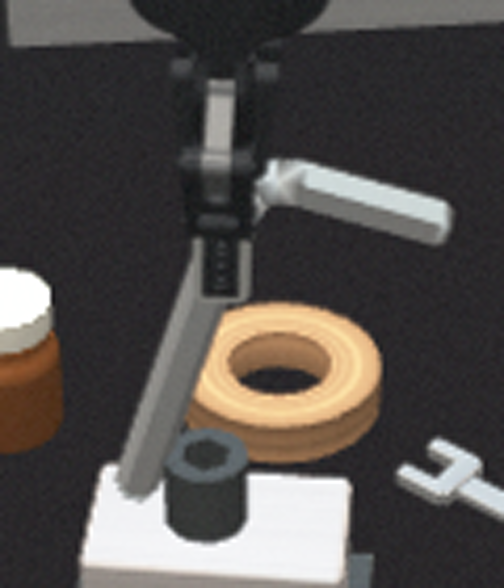

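```bash

python3 -m handwheel '[[[0,12,3],0],[[0,24,8],0],[[0,34,14],0],[[0,43,21],0],[[0,51,28.5],0]]' | grep -v ori
python3 - <<'E'
from h import *
f=grab("side","s9"); crop(f,(260,190,380,330),4.2,"s9c")
s=state();R=s["orientation"]; d=s["tool_pos"]-[.525,-.062,.0]; print("u",d@R[:,1]*1000,"x",d@R[:,0]*1000,d[2],s["ft_force"],s["wrist_torque"])
E
```

```text
clock: 8.5
tool_pos: [0.588, -0.0715, 0.1554]
ft_force: [-0.5, -0.1, 4.8]
opening: 0.016
u 61.87853357271045 x 1.1228858088445353 0.15395437861707453 [-0.02446512  0.55410498  1.68610346] [ 0.17367112  0.66987045 -0.01010374]
```

View pics/s9c.png

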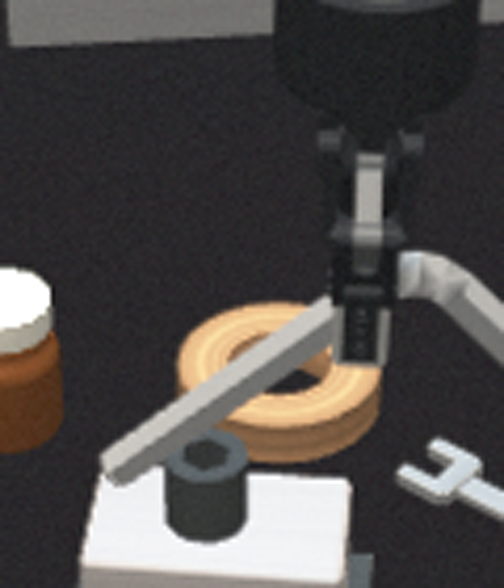

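```bash

python3 -m handwheel '[[[0,9,10],0],[[0,17,21],0],[[0,23,34],0],[[0,28,47],0],[[0,28,47],0]]' | grep -v ori
python3 - <<'E'
from h import *
f=grab("side","s10"); crop(f,(260,190,400,330),4.2,"s10c")
s=state();R=s["orientation"]; d=s["tool_pos"]-[.525,-.062,.0]; print("u",d@R[:,1]*1000,"x",d@R[:,0]*1000,d[2],s["ft_force"],s["wrist_torque"])
E
```

```text
clock: 9.05
tool_pos: [0.617, -0.0759, 0.1045]
ft_force: [1.1, 0.2, 2.2]
opening: 0.0157
u 90.89292458399024 x 1.0732580065430932 0.10535934425228202 [ 1.26996388 -0.53475877  0.13769582] [ 0.03594234  0.21795185 -0.03144531]
```

View pics/s10c.png

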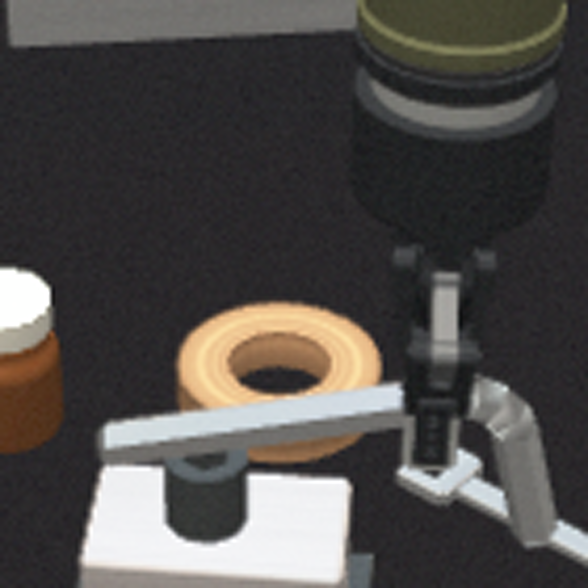

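```bash
python3 - <<'E'
from h import *
s=state();f=load("s10")
for U,V in [(105,425),(200,413),(300,399),(395,385)]: print(inplane(f,260+U/4.2-.4,190+V/4.2-.4,s))
E
```

```text
(-134.0, 109.3)
(-94.6, 117.4)
(-53.7, 126.5)
(-15.5, 135.4)
```

```bash

python3 -m handwheel '[[[0,1,6],0],[[0,2,12],0],[[0,3,18],0],[[0,3,25],0],[[0,3,25],0]]' | grep -v ori
python3 - <<'E'
from h import *
f=grab("side","s11"); crop(f,(260,190,400,330),4.2,"s11c")
s=state();R=s["orientation"]; d=s["tool_pos"]-[.525,-.062,.0]; print("u",d@R[:,1]*1000,"x",d@R[:,0]*1000,d[2],s["ft_force"],s["wrist_torque"])
E
```

```text
clock: 9.6
tool_pos: [0.62, -0.0763, 0.0799]
ft_force: [3.4, 0.1, 4.1]
opening: 0.0159
u 94.71758036817285 x 1.092944076730632 0.08021624281439187 [ 3.4568234  -0.58027404  2.62722895] [ 0.06923492 -0.04073536 -0.04521218]
```

View pics/s11c.png

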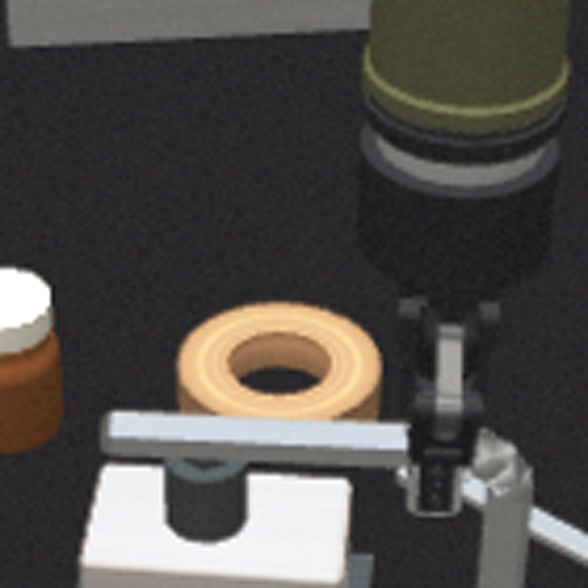

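```bash
python3 - <<'E'
from h import *
s=state();f=load("s11"); 
P=[inplane(f,260+U/4.2-.4,190+V/4.2-.4,s) for U,V in [(112,411),(200,415),(300,419.5),(400,424)]]; print(P,np.degrees(np.polyfit(*zip(*P),1))[0])
f=load("s10")
E
```

```text
[(-134.6, 116.8), (-98.3, 116.3), (-57.1, 115.8), (-16.2, 115.2)] -0.7660650667987686
```

```bash

python3 -m handwheel '[[[0,0,0],0],[[0,0,-10],0],[[0,0,-35],0],[[0,0,-60],0],[[0,0,-85],0]]' - 120| grep -v ori
python3 -m handwheel '[[[0,0,-15],0],[[0,0,-30],0],[[0,0,-30],0]]'| grep -v ori
python3 - <<'E'
from h import *
f=grab("side","s12"); crop(f,(260,130,400,290),3.7,"s12c")
s=state();R=s["orientation"]; d=s["tool_pos"]-[.525,-.062,.0]; print("u",d@R[:,1]*1000,"x",d@R[:,0]*1000,d[2],s["ft_force"],s["wrist_torque"])
E
```

```text
clock: 10.15
tool_pos: [0.6192, -0.0766, 0.165]
ft_force: [-0.3, -0.4, -3.4]
opening: 0.0146
clock: 10.45
tool_pos: [0.62, -0.0769, 0.1968]
ft_force: [0.0, 0.8, -3.6]
opening: 0.0151
u 91.60885514691746 x 1.0117123515904787 0.19541875356633884 [ 0.63009404 -0.01593991 -4.04325791] [-0.03419838 -0.14897333  0.05897139]
```

View pics/s12c.png

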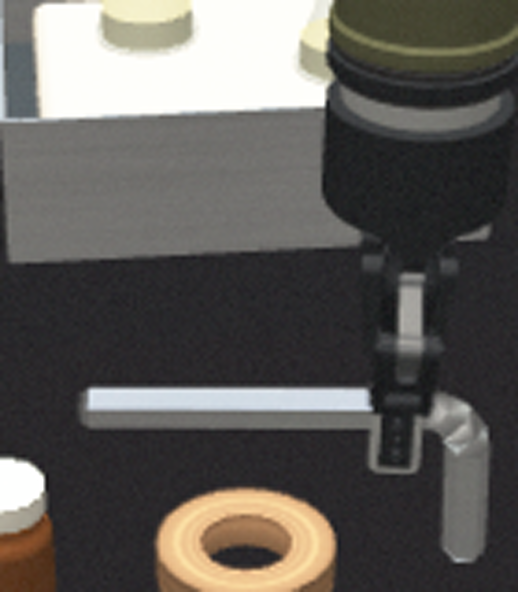

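```bash
python3 - <<'E'
from h import *
s=state();f=load("s12"); crop(f,(340,215,400,290),8,"s12d")
g=lambda U,V,o=0: inplane(f,260+U/3.7-.4,130+V/3.7-.4,s,o)
P=[g(U,V) for U,V in [(88,387.5),(180,387.5),(280,387.5),(370,387.5)]]; print(P,np.degrees(np.polyfit(*zip(*P),1))[0])
print("short L",[g(U,V) for U,V in[(443,470),(442,540)]],"R",[g(U,V) for U,V in[(489,450),(487,540)]],"tip",g(462,562,-.005),"longtip",g(79,408))
E
```

```text
[(-135.1, 227.0), (-94.7, 228.3), (-51.1, 229.8), (-12.1, 231.2)] 1.9577388548164454
short L [(22.7, 188.5), (25.3, 149.4)] R [(42.0, 200.0), (45.6, 150.2)] tip (34.8, 141.0) longtip (-139.3, 216.0)
```

View pics/s12d.png

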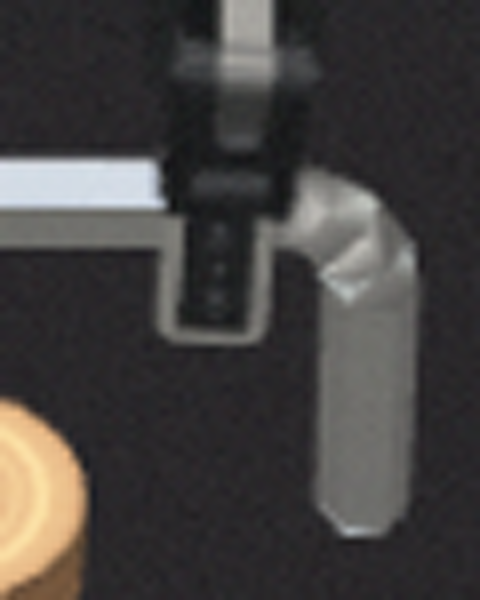

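```bash

python3 -m handwheel '[[[0,0,0],8],[[0,0,0],16],[[0,0,0],24],[[0,0,0],32],[[0,0,0],40]]' | grep -v ori
python3 -m handwheel '[[[0,0,0],8],[[0,0,0],16],[[0,0,0],24],[[0,0,0],32],[[0,0,0],40]]'| grep -v ori
python3 -m handwheel '[[[0,0,0],8],[[0,0,0],16],[[0,0,0],16],[[0,0,0],16]]'| grep -v ori
python3 - <<'E'
from h import *
go(.5336,-.0276,.196,-14)
E
```

```text
clock: 11.0
tool_pos: [0.6176, -0.0765, 0.1933]
ft_force: [0.8, 0.0, -3.6]
opening: 0.0153
clock: 11.5
tool_pos: [0.6158, -0.0763, 0.1911]
ft_force: [0.3, -0.1, -3.6]
opening: 0.0151
clock: 11.9
tool_pos: [0.6147, -0.0761, 0.1898]
ft_force: [0.8, 0.3, -4.1]
opening: 0.0147
shift [-91.3 -25.1  -3.2] turn -1.5 now [ 0.6147 -0.0761  0.1898] al -15.5 F [ 0.8  0.3 -4.1] T [-0.1   0.03  0.01] op 0.0147 t 11.9
```

```bash

python3 -m handwheel '[[[-30,-8,-3],-1.5],[[-60,-16,-3],-1.5],[[-91,-25,-3],-1.5],[[-91,-25,-3],-1.5],[[-91,-25,-3],-1.5]]' | grep -v ori
python3 - <<'E'
from h import *
go(.5336,-.0276,.190,-14)
f=grab("side","s13"); crop(f,(250,160,390,320),3.7,"s13c")
f=grab("top","t13"); crop(f,(305,165,465,285),5,"t13c")
go(.5336,-.0276,.190,-14)
E
```

```text
clock: 12.4
tool_pos: [0.5331, -0.0275, 0.1958]
ft_force: [0.5, -0.2, -4.3]
opening: 0.0148
shift [0.7 0.  5.7] turn 0.2 now [ 0.5331 -0.0275  0.1958] al -13.8 F [ 0.5 -0.2 -4.3] T [-0.09 -0.06  0.01] op 0.0148 t 12.4
shift [-1.1 -0.2  5.9] turn 0.1 now [ 0.5348 -0.0281  0.1959] al -13.9 F [ 0.  -0.2 -3.1] T [-0.1  -0.06 -0.02] op 0.0149 t 12.5
```

View pics/s13c.png

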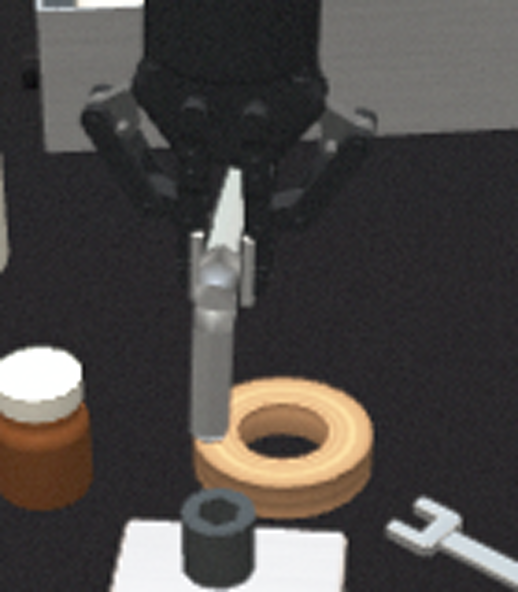

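View pics/t13c.png

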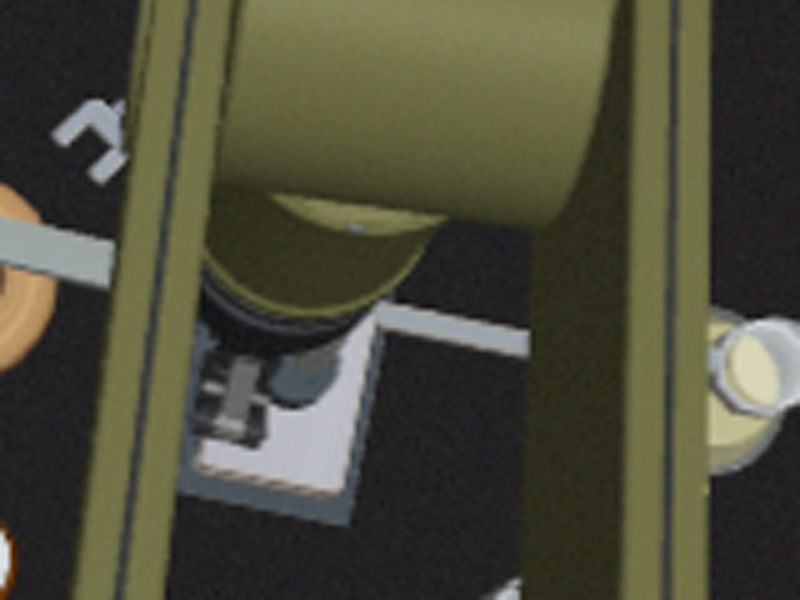

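```bash
python3 - <<'E'
from h import *
f=load("s13"); P=cloud(f); s=state()
for z in(.141,.15): print(z,proj(f,[.5255,-.0625,z]))
for v in range(240,281,5):
    row=[(u,P[v,u]) for u in range(296,318) if .12<P[v,u,2]<.23 and P[v,u,1]<-.04]
    if row:
        A=np.array([r[1] for r in row]); i=A[:,1].argmin(); print(v,row[0][0],row[-1][0],A.mean(0).round(4),"x",A[0,0].round(4),A[-1,0].round(4),"front y",np.sort(A[:,1])[:3].mean().round(4))
crop(f,(295,230,320,310),7,"s13d")
q=s["tool_pos"]; R=s["orientation"]; print(q+R[:,1]*.0355)
E
```

```text
0.141 [308.32668393 277.45073296]
0.15 [308.26309012 273.22217618]
240 303 317 [ 0.5291 -0.0562  0.2131] x 0.518 0.5426 front y -0.0623
245 303 313 [ 0.5257 -0.0629  0.208 ] x 0.5177 0.5346 front y -0.0665
250 302 312 [ 0.5238 -0.0655  0.2   ] x 0.516 0.5319 front y -0.0673
255 302 312 [ 0.5236 -0.0657  0.1901] x 0.5156 0.5318 front y -0.0679
260 302 312 [ 0.5229 -0.0666  0.1806] x 0.5153 0.532 front y -0.0697
265 302 312 [ 0.5234 -0.0655  0.1696] x 0.5153 0.5322 front y -0.0681
270 302 312 [ 0.5232 -0.0657  0.1594] x 0.5149 0.5323 front y -0.0678
275 302 311 [ 0.5221 -0.0672  0.1501] x 0.5145 0.5301 front y -0.0701
[ 0.52621876 -0.0625691   0.19586973]
```

View pics/s13d.png

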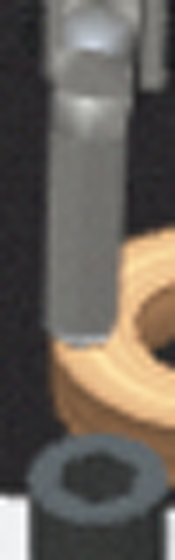

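```bash
python3 - <<'E'
from h import *
f=load("s13");P=cloud(f)
print(onz(f,306.5,278.8,.1415))
f2=load("s12"); P2=cloud(f2)
# head ring depth check in s13
for (u,v) in [(308,292),(309,293),(309,303),(301,298),(316,298),(302,295),(315,301)]: print((u,v),P[v,u].round(4),onz(f,u,v,.096).round(4))
# s12 short arm row extents
s=state()
for v in (262,270,275): 
    r=[u for u in range(370,400) if .12<P2[v,u,2]<.2]; print(v,r[0],r[-1],P2[v,r].mean(0).round(4))
E
```

```text
[ 0.52204625 -0.06655886  0.1415    ]
(308, 292) [ 0.5259 -0.0452  0.0954] [ 0.5258 -0.046   0.096 ]
(309, 293) [ 0.5275 -0.0466  0.0941] [ 0.5273 -0.049   0.096 ]
(309, 303) [ 0.5251 -0.074   0.0943] [ 0.5249 -0.0761  0.096 ]
(301, 298) [ 0.5123 -0.0598  0.0948] [ 0.5122 -0.0613  0.096 ]
(316, 298) [ 0.5385 -0.0615  0.094 ] [ 0.5383 -0.0639  0.096 ]
(302, 295) [ 0.5147 -0.0515  0.0946] [ 0.5146 -0.0532  0.096 ]
(315, 301) [ 0.5358 -0.071   0.0953] [ 0.5358 -0.0718  0.096 ]
262 380 391 [ 0.6509 -0.0875  0.1821]
270 380 391 [ 0.6518 -0.0881  0.1661]
275 380 390 [ 0.6516 -0.0883  0.1559]
```

```bash

python3 -m handwheel '[[[3.4,1.4,10],0],[[3.4,1.4,25],0],[[3.4,1.4,37],0],[[3.4,1.4,37],0],[[3.4,1.4,37],0]]' | grep -v ori
python3 - <<'E'
from h import *
f=grab("side","s14"); crop(f,(280,230,340,310),7,"s14d")
go(.5381,-.0289,.158,-14)
E
```

```text
clock: 13.0
tool_pos: [0.5366, -0.0302, 0.1581]
ft_force: [-0.3, 0.3, -3.2]
opening: 0.0148
shift [ 0.7 -1.5  0.7] turn 0.1 now [ 0.5371 -0.0302  0.1587] al -13.9 F [ 0.2 -0.8 -3.8] T [-0.13 -0.02  0.  ] op 0.0154 t 13.05
```

View pics/s14d.png

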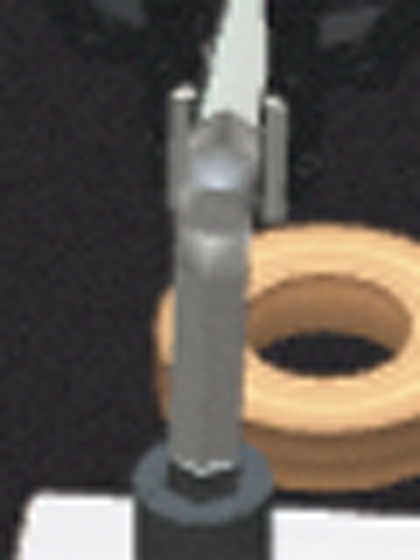

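```bash
python3 - <<'E'
from h import *
f=load("s14");P=cloud(f)
for z in (.1,.102,.1043,.106): print(z,onz(f,308.6,297.0,z).round(4), onz(f,308.6,296,z).round(4))
for v in range(265,296,5):
    A=np.array([P[v,u] for u in range(300,320) if P[v,u,1]<-.04 and P[v,u,2]>.1]); 
    if len(A): print(v,len(A),A.mean(0).round(4),A[:,0].min().round(4),A[:,0].max().round(4))
E
```

```text
0.1 [ 0.5253 -0.0647  0.1   ] [ 0.5255 -0.062   0.1   ]
0.102 [ 0.5251 -0.0672  0.102 ] [ 0.5253 -0.0644  0.102 ]
0.1043 [ 0.5249 -0.0699  0.1043] [ 0.5251 -0.0672  0.1043]
0.106 [ 0.5247 -0.072   0.106 ] [ 0.525  -0.0693  0.106 ]
265 11 [ 0.5284 -0.0659  0.1695] 0.5201 0.5372
270 11 [ 0.5281 -0.0682  0.1608] 0.5198 0.5372
275 10 [ 0.527  -0.0696  0.1515] 0.5196 0.5344
280 11 [ 0.5215 -0.1367  0.1931] 0.467 0.5348
285 11 [ 0.526  -0.0689  0.1297] 0.5177 0.5346
290 11 [ 0.5258 -0.0693  0.1191] 0.5175 0.5348
295 9 [ 0.5255 -0.0716  0.11  ] 0.5188 0.5325
```

```bash

python3 -m handwheel '[[[0,-1,2],0],[[0,-1,5],0],[[0,-1,8],0],[[0,-1,11],0],[[0,-1,14],0]]' | grep -v ori
python3 - <<'E'
from h import *
f=grab("side","s15"); crop(f,(280,230,340,310),7,"s15d")
go(.5381,-.0289,.158,-14)
E
```

```text
clock: 13.55
tool_pos: [0.5367, -0.0289, 0.1445]
ft_force: [-1.4, -1.7, 4.7]
opening: 0.015
shift [  1.3  -0.4 -14.1] turn 0.1 now [ 0.5363 -0.0289  0.144 ] al -13.9 F [ 1.2  4.7 -9.2] T [ 3.26 -0.79 -0.02] op 0.0146 t 13.6
```

View pics/s15d.png

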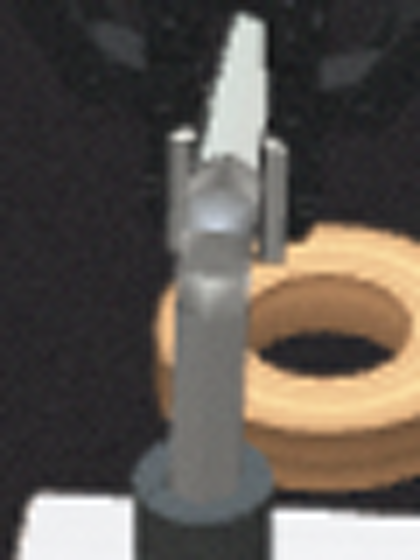

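```bash

python3 -m handwheel '[[[0,0,0],0],[[0,0,0],0]]' | grep -v ori
python3 -m handwheel '[[[0,0,2],0],[[0,0,4],0],[[0,0,6],0],[[0,0,6],0]]' | grep -v ori
python3 - <<'E'
from h import *
go(.5381,-.0289,.158,-14)
E
```

```text
clock: 13.8
tool_pos: [0.5362, -0.0289, 0.1438]
ft_force: [-0.0, 3.7, -7.4]
opening: 0.0149
clock: 14.2
tool_pos: [0.5358, -0.0288, 0.1375]
ft_force: [-1.4, -4.0, 3.7]
opening: 0.0149
shift [  1.6  -0.5 -20.5] turn 0.1 now [ 0.5358 -0.0288  0.1375] al -13.9 F [-1.4 -4.   3.7] T [-2.87  0.72  0.04] op 0.0149 t 14.2
```

```bash

python3 -m handwheel '[[[0,0,2],0],[[0,0,4],0],[[0,0,7],0],[[0,0,10],0],[[0,0,10],0]]' | grep -v ori
python3 - <<'E'
from h import *
go(.5381,-.0289,.158,-14)
E
python3 -m handwheel '[[[0,0,2],0],[[0,0,3],0],[[0,0,4],0],[[0,0,4],0]]' | grep -v ori
python3 - <<'E'
from h import *
f=grab("side","s16"); crop(f,(280,230,340,310),7,"s16d")
go(.5381,-.0289,.158,-14)
E
```

```text
clock: 14.7
tool_pos: [0.5352, -0.0286, 0.127]
ft_force: [-1.1, -4.1, 3.5]
opening: 0.0149
shift [  1.8  -0.4 -31.1] turn 0.1 now [ 0.5352 -0.0286  0.127 ] al -13.9 F [-1.1 -4.1  3.5] T [-3.2   0.69  0.05] op 0.0149 t 14.7
clock: 15.1
tool_pos: [0.5351, -0.0286, 0.1229]
ft_force: [1.7, 3.7, -8.6]
opening: 0.015
shift [  1.7  -0.4 -35.1] turn 0.1 now [ 0.5352 -0.0285  0.123 ] al -13.9 F [ 0.9  1.9 -7.2] T [ 0.46 -0.26  0.04] op 0.0152 t 15.15
```

View pics/s16d.png

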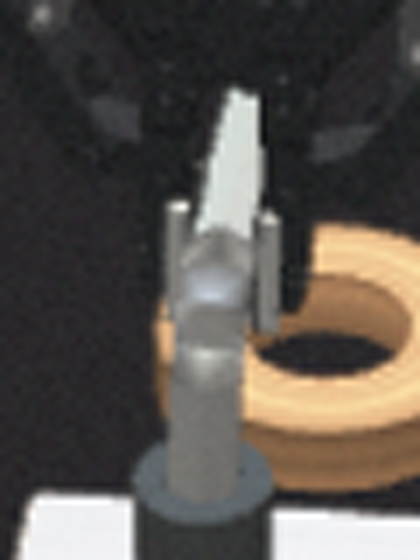

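```bash

python3 -m handwheel '[[[0,0,1],0],[[0,0,2],0],[[0,0,3],0],[[0,0,3],0]]' | grep -v ori
python3 -m handwheel '[[[0,0,1],0],[[0,0,2],0],[[0,0,2],0]]' | grep -v ori
python3 - <<'E'
from h import *
go(.5381,-.0289,.158,-14)
E
```

```text
clock: 15.55
tool_pos: [0.5355, -0.0285, 0.1204]
ft_force: [-0.2, -0.3, -3.7]
opening: 0.0145
clock: 15.85
tool_pos: [0.5362, -0.0283, 0.1199]
ft_force: [-1.0, 0.3, 5.9]
opening: 0.0146
shift [  0.8   0.  -38.2] turn 0.1 now [ 0.5362 -0.0283  0.1199] al -13.9 F [-1.   0.3  5.9] T [-1.45  0.78 -0.  ] op 0.0146 t 15.85
```

```bash

python3 -m handwheel '[[[0,0,2],0],[[0,0,4],0],[[0,0,4],0]]' | grep -v ori
python3 - <<'E'
from h import *
f=grab("side","s17"); crop(f,(260,190,380,310),5,"s17d")
go(.5381,-.0289,.158,-14)
E
```

```text
clock: 16.15
tool_pos: [0.5382, -0.0276, 0.1182]
ft_force: [2.8, 2.3, 5.0]
opening: 0.015
shift [ -1.    1.2 -39.9] turn 0.0 now [ 0.5384 -0.0276  0.1181] al -14.0 F [1.1 2.1 7.1] T [ 0.24 -0.05  0.1 ] op 0.0148 t 16.2
```

View pics/s17d.png

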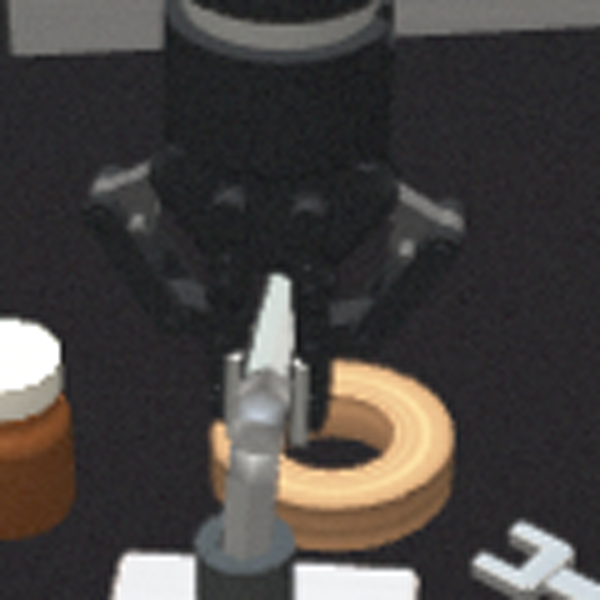

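```bash

python3 -m handwheel '[[[0,0,-1],0],[[0,0,-1],0],[[0,0,-1],0],[[0,0,-1],0],[[0,0,-1],0]]' 0 | grep -v ori
python3 -m handwheel '[[[0,0,-20],0],[[0,0,-50],0],[[0,0,-90],0],[[0,0,-90],0],[[0,0,-90],0]]' | grep -v ori
python3 - <<'E'
from h import *
f=grab("side","s18"); crop(f,(240,150,400,310),3.7,"s18d")
f=grab("top","t18"); crop(f,(265,165,425,285),5,"t18c")
go(.5381,-.0289,.158,-14)
E
```

```text
clock: 16.7
tool_pos: [0.5381, -0.0277, 0.1187]
ft_force: [0.1, 0.2, 0.8]
opening: 0.0849
clock: 17.2
tool_pos: [0.5409, -0.0288, 0.2095]
ft_force: [-0.7, -0.2, -0.3]
opening: 0.0856
shift [ 0.4  0.9 49.5] turn 0.0 now [ 0.5393 -0.0285  0.2075] al -14.0 F [-0.5  0.7 -0.8] T [ 0.01  0.03 -0.04] op 0.0852 t 17.3
```

View pics/s18d.png

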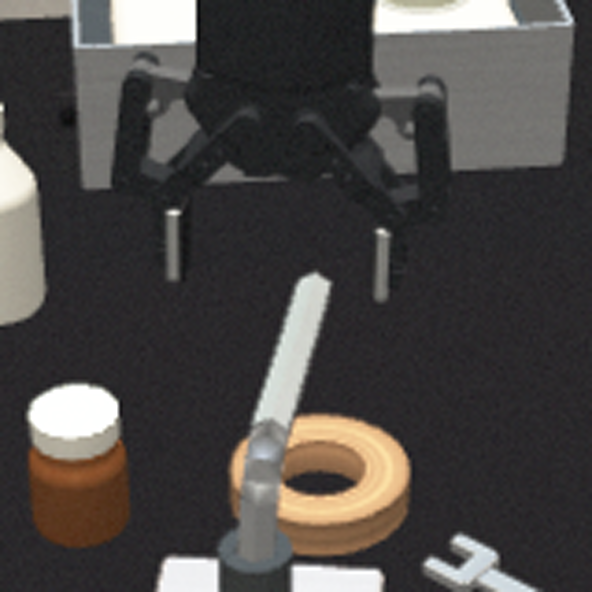

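View pics/t18c.png

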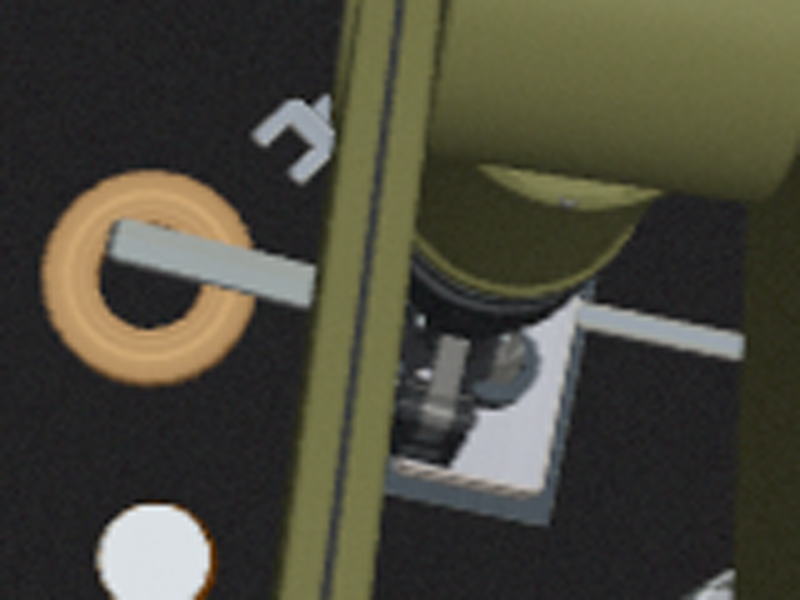

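```bash
python3 - <<'E'
from h import *
for n in("t18","s18"):
    f=load(n);P=cloud(f);c=f["color"].astype(int)
    m=(P[...,2]>.125)&(P[...,2]<.175)&(P[...,1]>-.08)&(P[...,1]<.14)&(abs(P[...,0]-.54)<.06)&(c.sum(-1)>350)
    q=P[m]; print(n,len(q))
    for lo in np.arange(-.08,.14,.02):
        w=q[(q[:,1]>lo)&(q[:,1]<lo+.02)]
        if len(w)>4: print(round(lo,2),len(w),w.mean(0).round(4),w[:,2].max().round(4),w[:,0].min().round(4),w[:,0].max().round(4))
    print(q[:,1].max())
E
```

```text
t18 339
0.02 72 [0.5524 0.0302 0.1475] 0.1519 0.5436 0.5632
0.04 85 [0.5576 0.0495 0.146 ] 0.1512 0.5481 0.5695
0.06 85 [0.563  0.07   0.1447] 0.1504 0.5522 0.5737
0.08 77 [0.5682 0.0899 0.1432] 0.148 0.5583 0.578
0.1 16 [0.5689 0.1016 0.1422] 0.1472 0.5628 0.5777
0.10440542293028693
s18 586
-0.08 85 [ 0.5285 -0.0641  0.134 ] 0.1462 0.5198 0.5368
-0.06 119 [ 0.5315 -0.0513  0.146 ] 0.1533 0.5198 0.5425
-0.04 66 [ 0.5384 -0.0298  0.15  ] 0.1551 0.5274 0.5479
-0.02 58 [ 0.5434 -0.0104  0.1492] 0.1543 0.5328 0.5518
0.0 58 [0.5486 0.0104 0.1475] 0.1511 0.5377 0.5577
0.02 49 [0.5539 0.03   0.1464] 0.1501 0.5436 0.5632
0.04 53 [0.5594 0.0501 0.1451] 0.1485 0.5491 0.5695
0.06 48 [0.5641 0.0704 0.1434] 0.1471 0.5529 0.5736
0.08 44 [0.5693 0.0897 0.1425] 0.146 0.5587 0.5781
0.1 6 [0.5696 0.1026 0.1407] 0.1432 0.5646 0.5766
0.10373440998538597
```

```bash
python3 - <<'E'
from h import *
go(.567,.086,.119,-14.5)
E
python3 -m handwheel '[[[0,-40,0],0],[[0,-80,0],0],[[0,-118,0],0],[[0,-118,0],0],[[0,-118,0],0]]' | grep -v ori
python3 - <<'E'
from h import *
go(.567,.086,.119,-14.5)
E
```

```text
shift [   1.8 -117.5   89. ] turn 0.5 now [ 0.5393 -0.0285  0.2075] al -14.0 F [-0.5  0.7 -0.8] T [ 0.01  0.03 -0.04] op 0.0852 t 17.3
clock: 17.8
tool_pos: [0.5666, 0.0865, 0.2062]
ft_force: [-0.1, -0.9, -0.6]
opening: 0.0854
shift [ 3.3  0.6 87.1] turn 0.7 now [0.5666 0.0865 0.2062] al -13.8 F [-0.1 -0.9 -0.6] T [-0.01 -0.02 -0.01] op 0.0854 t 17.8
```

```bash

python3 -m handwheel '[[[1,0.5,25],0.7],[[2,0.5,50],0.7],[[3,0.5,75],0.7],[[3,0.5,86],0.7],[[3,0.5,86],0.7]]' | grep -v ori
python3 - <<'E'
from h import *
f=grab("side","s19"); crop(f,(240,110,400,310),3,"s19d")
go(.567,.086,.119,-14.5)
E
```

```text
clock: 18.3
tool_pos: [0.5646, 0.0849, 0.118]
ft_force: [-0.5, -0.0, -1.0]
opening: 0.0852
shift [ 0.8 -1.   0.4] turn -0.1 now [0.566  0.0852 0.1194] al -14.6 F [-0.2  0.4  0.9] T [-0.04 -0.01  0.01] op 0.0855 t 18.35
```

View pics/s19d.png

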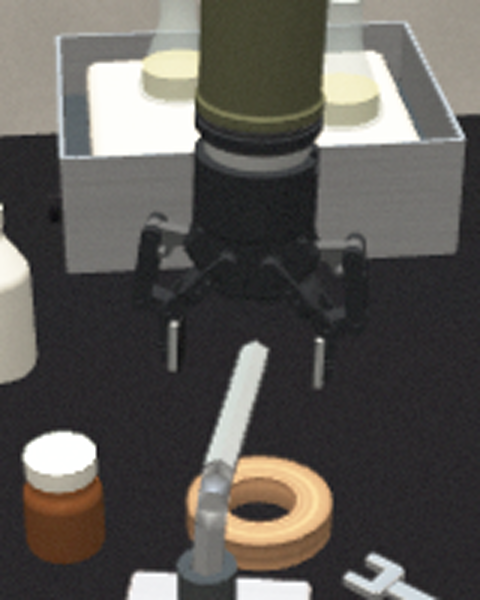

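```bash

python3 -m handwheel '[[[0,0,0],0],[[0,0,0],0],[[0,0,0],0],[[0,0,0],0],[[0,0,0],0]]' 255 80 | grep -v ori
python3 -m handwheel '[[[0,0,0],0],[[0,0,0],0]]' | grep -v ori
python3 - <<'E'
from h import *
f=grab("side","s20"); crop(f,(240,110,400,310),3,"s20d")
s=state(); d=s["tool_pos"]-[.525,-.062,0]; print("r",np.hypot(*d[:2]),np.degrees(np.arctan2(d[1],d[0])))
go(.567,.086,.119,-14.5)
E
```

```text
clock: 18.85
tool_pos: [0.5663, 0.0855, 0.1199]
ft_force: [1.1, 0.7, -0.5]
opening: 0.0151
clock: 19.05
tool_pos: [0.5663, 0.0855, 0.1199]
ft_force: [-0.4, 0.2, -0.1]
opening: 0.0153
r 0.15315962939619496 74.3650688817185
shift [ 0.6 -0.7  0.9] turn -0.1 now [0.5663 0.0855 0.1199] al -14.6 F [0.  0.  0.3] T [-0.09 -0.08  0.03] op 0.0151 t 19.1
```

View pics/s20d.png

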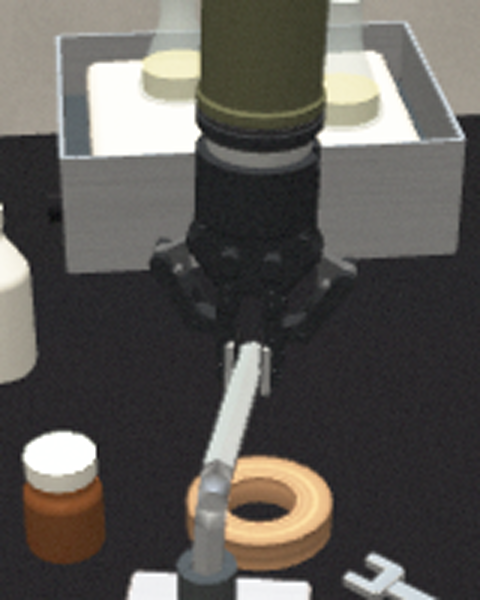

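```bash
cat > chk.py <<'E'
from h import *
s=state(); d=s["tool_pos"]-[.525,-.062,0]; R=s["orientation"]
print("r",np.hypot(*d[:2]).round(4),"ang",np.degrees(np.arctan2(d[1],d[0])).round(2),"al",np.degrees(np.arctan2(R[1,0],R[0,0])).round(2),"z",d[2].round(4),"Ftool",(R.T@s["ft_force"]).round(1),"T",s["wrist_torque"].round(2),"op",s["opening"].round(4),"q6",s["q"][5].round(2),"t",round(s["clock"],2))
E
python3 -m handwheel '[[[5.3,0.1,0],2],[[10.7,0.4,0],4],[[16,0.8,0],6],[[21.3,1.5,0],8],[[26.6,2.3,0],10]]' - 100 >/dev/null; python3 chk.py
python3 -m handwheel '[[[0,0,0],0]]'>/dev/null; python3 chk.py
```

```text
Traceback (most recent call last):
  File "chk.py", line 3, in <module>
    print("r",np.hypot(*d[:2]).round(4),"ang",np.degrees(np.arctan2(d[1],d[0])).round(2),"al",np.degrees(np.arctan2(R[1,0],R[0,0])).round(2),"z",d[2].round(4),"Ftool",(R.T@s["ft_force"]).round(1),"T",s["wrist_torque"].round(2),"op",s["opening"].round(4),"q6",s["q"][5].round(2),"t",round(s["clock"],2))
                                                                                                                                                                                                                                        ^^^^^^^^^^^^^^^^^^
AttributeError: 'float' object has no attribute 'round'
Traceback (most recent call last):
  File "chk.py", line 3, in <module>
    print("r",np.hypot(*d[:2]).round(4),"ang",np.degrees(np.arctan2(d[1],d[0])).round(2),"al",np.degrees(np.arctan2(R[1,0],R[0,0])).round(2),"z",d[2].round(4),"Ftool",(R.T@s["ft_force"]).round(1),"T",s["wrist_torque"].round(2),"op",s["opening"].round(4),"q6",s["q"][5].round(2),"t",round(s["clock"],2))
                                                                                                                                                                                                                                        ^^^^^^^^^^^^^^^^^^
AttributeError: 'float' object has no attribute 'round'
```

```bash
sed -i 's/s\["opening"\].round(4)/round(s["opening"],4)/' chk.py; python3 chk.py
python3 -m handwheel '[[[5.3,0.1,0],2],[[10.7,0.4,0],4],[[16,0.8,0],6],[[21.3,1.5,0],8],[[26.6,2.3,0],10]]' >/dev/null; python3 chk.py
python3 - <<'E'
from h import *
f=grab("side","s21"); crop(f,(240,130,400,310),3.3,"s21d")
E
```

```text
r 0.1537 ang 65.52 al -24.54 z 0.1186 Ftool [-2.6  0.3 -2.3] T [-0.22 -0.14  0.6 ] op 0.0147 q6 0.47 t 19.7
r 0.154 ang 55.91 al -34.47 z 0.118 Ftool [-4.3 -0.5 -3.5] T [0.14 0.14 0.75] op 0.0145 q6 0.63 t 20.2
```

View pics/s21d.png

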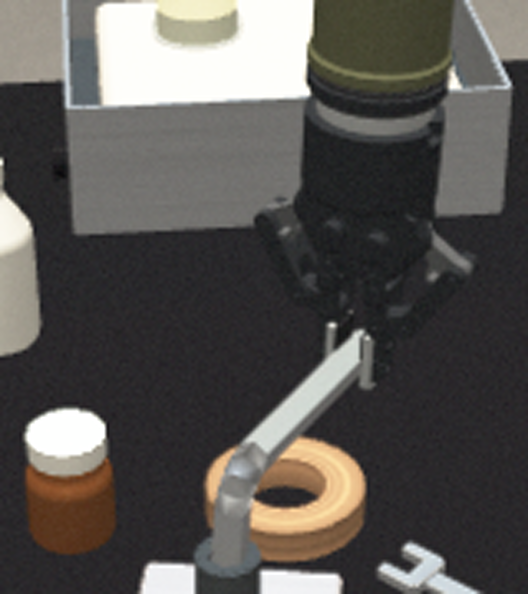

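```bash

python3 -m handwheel '[[[5.3,0.1,0],2],[[10.7,0.4,0],4],[[16,0.8,0],6],[[21.3,1.5,0],8],[[26.6,2.3,0],10]]' >/dev/null; python3 chk.py
python3 -m handwheel '[[[5.3,0.1,0],2],[[10.7,0.4,0],4],[[16,0.8,0],6],[[21.3,1.5,0],8],[[26.6,2.3,0],10]]' >/dev/null; python3 chk.py
python3 -m handwheel '[[[5.3,0.1,0],2],[[10.7,0.4,0],4],[[16,0.8,0],6],[[16,0.8,0],6]]' >/dev/null; python3 chk.py
```

```text
r 0.1543 ang 45.53 al -44.72 z 0.1172 Ftool [-5.6 -0.4 -5.3] T [0.33 0.25 0.59] op 0.0143 q6 0.78 t 20.75
r 0.1546 ang 35.46 al -54.88 z 0.1166 Ftool [-6.2  0.2 -5.5] T [0.36 0.26 0.62] op 0.0152 q6 0.92 t 21.25
r 0.1548 ang 29.13 al -61.05 z 0.1162 Ftool [-3.7 -0.1 -5.6] T [0.26 0.19 0.5 ] op 0.0151 q6 1.01 t 21.65
```

```bash

python3 -m handwheel '[[[5.3,0.1,-0.5],2],[[10.7,0.4,-1],4],[[16,0.8,-1],6],[[16,0.8,-1],6]]' >/dev/null; python3 chk.py
python3 -m handwheel '[[[5.3,0.1,-0.5],2],[[10.7,0.4,-1],4],[[10.7,0.4,-1],4]]' >/dev/null; python3 chk.py
python3 -m handwheel '[[[5.3,0.1,-0.5],2],[[10.7,0.4,-1],4],[[10.7,0.4,-1],4]]' >/dev/null; python3 chk.py
```

```text
r 0.1546 ang 22.94 al -67.19 z 0.1165 Ftool [-5.4  1.8 -2.2] T [0.31 0.31 0.4 ] op 0.0148 q6 1.1 t 22.05
r 0.1544 ang 18.88 al -71.27 z 0.117 Ftool [-5.   1.7 -2.8] T [0.45 0.12 0.45] op 0.0147 q6 1.15 t 22.35
r 0.1543 ang 14.89 al -75.3 z 0.1172 Ftool [-4.8  1.5 -1.2] T [0.37 0.03 0.4 ] op 0.0151 q6 1.21 t 22.65
```

```bash

python3 -m handwheel '[[[4,0.1,-0.3],1.5],[[8,0.2,-0.3],3],[[8,0.2,-0.3],3]]' >/dev/null; python3 chk.py
python3 -m handwheel '[[[4,0.1,-0.3],1.5],[[8,0.2,-0.3],3],[[8,0.2,-0.3],3]]' >/dev/null; python3 chk.py
```

```text
r 0.1544 ang 12.0 al -78.28 z 0.1171 Ftool [-5.5  1.6 -3. ] T [0.48 0.09 0.47] op 0.0145 q6 1.25 t 22.95
r 0.1543 ang 9.09 al -81.26 z 0.1171 Ftool [-3.3  1.9 -1.5] T [0.47 0.04 0.41] op 0.0148 q6 1.29 t 23.25
```

```bash

python3 -m handwheel '[[[4,0.1,-0.3],1.5],[[8,0.2,-0.3],3],[[8,0.2,-0.3],3]]' >/dev/null; python3 chk.py
python3 - <<'E'
from h import *
f=grab("side","s22"); crop(f,(260,150,420,310),3.7,"s22d")
f=grab("top","t22"); crop(f,(305,125,465,265),5,"t22c")
E
```

```text
r 0.1543 ang 6.16 al -84.23 z 0.1171 Ftool [-3.9  1.2 -1.6] T [0.44 0.06 0.45] op 0.0148 q6 1.33 t 23.55
```

View pics/s22d.png

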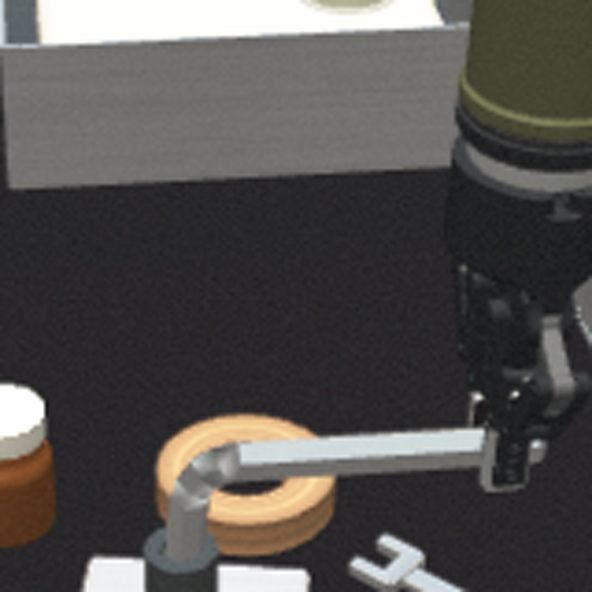

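View pics/t22c.png

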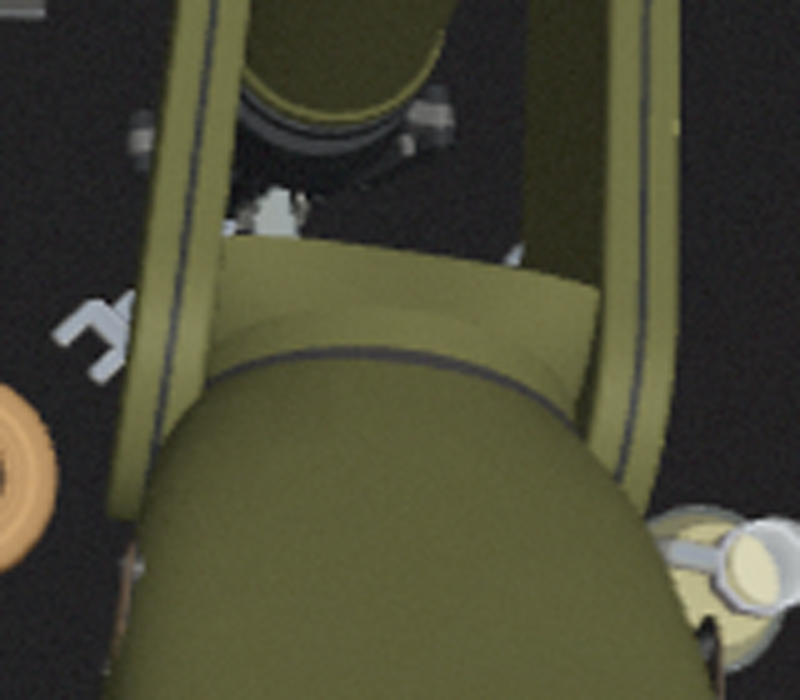

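```bash

python3 -m handwheel '[[[2.7,0,-0.2],1],[[5.3,0.1,-0.2],2],[[5.3,0.1,-0.2],2]]' >/dev/null; python3 chk.py
python3 -m handwheel '[[[2.7,0,-0.2],1],[[5.3,0.1,-0.2],2],[[5.3,0.1,-0.2],2]]' >/dev/null; python3 chk.py
python3 -m handwheel '[[[2.7,0,-0.2],1],[[5.3,0.1,-0.2],2],[[5.3,0.1,-0.2],2]]' >/dev/null; python3 chk.py
```

```text
r 0.1543 ang 4.42 al -86.16 z 0.1172 Ftool [-4.9  1.5 -1.2] T [ 0.56 -0.02  0.58] op 0.0149 q6 1.36 t 23.95
r 0.1543 ang 2.94 al -88.09 z 0.1172 Ftool [-6.5  1.9 -1.4] T [0.91 0.   0.86] op 0.0145 q6 1.39 t 24.25
r 0.1542 ang 1.64 al -89.95 z 0.1173 Ftool [-8.2  1.9 -1.4] T [ 1.04 -0.02  1.19] op 0.0148 q6 1.41 t 24.55
```

```bash

python3 -m handwheel '[[[3,0,0],0.5],[[6,0,0],1],[[6,0,0],1]]' >/dev/null; python3 chk.py
python3 -m handwheel '[[[3,0,0],0.5],[[6,0,0],1],[[6,0,0],1]]' >/dev/null; python3 chk.py
python3 -m handwheel '[[[4,0,0],0.5],[[8,0,0],1],[[8,0,0],1]]' >/dev/null; python3 chk.py
```

```text
r 0.1543 ang 0.53 al -90.82 z 0.1172 Ftool [-10.    2.2  -0.9] T [ 1.5 -0.1  1.1] op 0.015 q6 1.42 t 24.85
r 0.1543 ang -0.34 al -91.67 z 0.1171 Ftool [-11.5   2.5  -1.4] T [ 1.7  -0.14  1.09] op 0.0147 q6 1.43 t 25.15
r 0.1543 ang -1.54 al -92.55 z 0.1171 Ftool [-15.    2.5  -1.3] T [ 2.16 -0.18  0.91] op 0.0151 q6 1.43 t 25.45
```

```bash

python3 -m handwheel '[[[5,0,0],0.5],[[10,0,0],1],[[10,0,0],1]]' >/dev/null; python3 chk.py
python3 - <<'E'
from h import *
f=grab("side","s23"); crop(f,(260,150,420,310),3.7,"s23d")
E
python3 chk.py
```

```text
r 0.1544 ang -2.82 al -93.46 z 0.117 Ftool [-19.8   2.2  -2.7] T [ 2.79 -0.25  0.79] op 0.0149 q6 1.43 t 25.75
r 0.1543 ang -2.77 al -93.44 z 0.117 Ftool [-19.8   2.5  -2.8] T [ 2.71 -0.29  0.72] op 0.0149 q6 1.43 t 25.8
```

View pics/s23d.png

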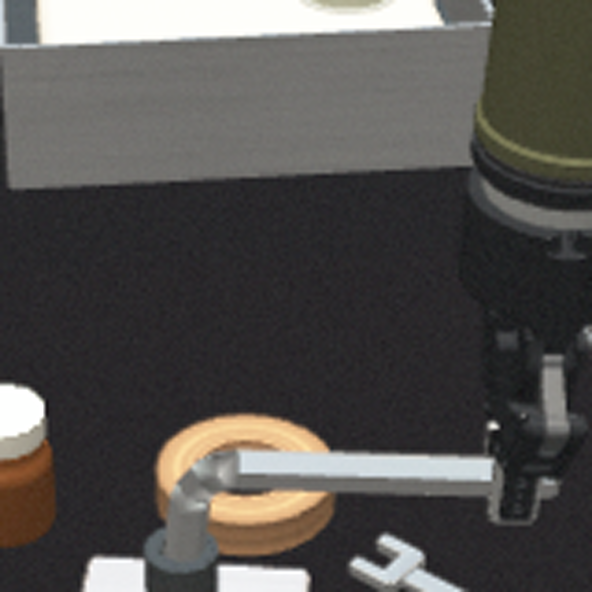

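```bash

python3 -m handwheel '[[[6,0,0],0.5],[[12,0,0],1],[[15,0,0],1],[[15,0,0],1]]' >/dev/null; python3 chk.py
python3 - <<'E'
from h import *
f=grab("side","s24")
for n,pts in(("s22",[(240,441),(480,429)]),("s23",[(240,450),(490,459)])):
    f=load(n); a,b=[onz(f,260+U/3.7-.4,150+V/3.7-.4,z)[:2] for (U,V),z in zip(pts,(.154,.146))]; d=b-a; print(n,np.degrees(np.arctan2(d[1],d[0])))
crop(load("s24"),(260,150,420,310),3.7,"s24d")
E
```

```text
r 0.1544 ang -4.71 al -94.4 z 0.1168 Ftool [-26.9   2.2  -1.4] T [ 3.86 -0.37  0.21] op 0.0148 q6 1.43 t 26.2
s22 4.219958247677303
s23 -4.030610801463944
```

View pics/s24d.png

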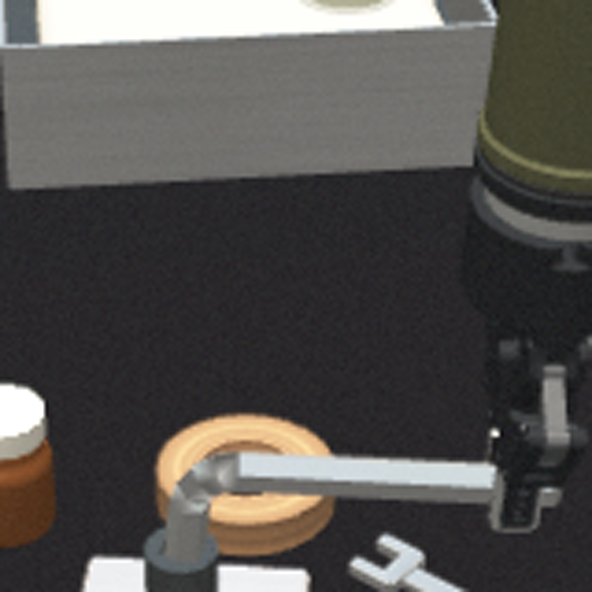

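```bash

python3 -m handwheel '[[[-3,0,0],0],[[-6,0,0],0],[[-6,0,0],0]]' >/dev/null; python3 chk.py
```

```text
r 0.1542 ang -1.8 al -94.08 z 0.1175 Ftool [-6.1  2.5 -2.9] T [0.58 0.11 1.63] op 0.0149 q6 1.43 t 26.55
```

```bash

python3 -m handwheel '[[[-1,0,0],-1],[[-1,0,0],-1.5],[[-1,0,0],-1.5]]' >/dev/null; python3 chk.py
python3 -m handwheel '[[[0,0,0],0],[[0,0,0],0],[[0,0,0],0],[[0,0,0],0],[[0,0,0],0]]' 0 >/dev/null; python3 chk.py
python3 -m handwheel '[[[0,0,-20],0],[[0,0,-50],0],[[0,0,-90],0],[[0,0,-90],0]]' >/dev/null; python3 chk.py
python3 - <<'E'
from h import *
f=grab("side","s25"); crop(f,(260,150,420,310),3.7,"s25d")
E
```

```text
r 0.1542 ang -0.98 al -92.36 z 0.1177 Ftool [-6.3  3.7 -1.3] T [ 0.5  -0.02  1.22] op 0.0147 q6 1.41 t 26.85
r 0.1551 ang -1.37 al -92.38 z 0.1178 Ftool [ 0.5 -0.4 -0.7] T [-0.01  0.03 -0.06] op 0.0851 q6 1.41 t 27.35
r 0.1635 ang -3.91 al -92.4 z 0.2148 Ftool [ 0.3 -0.6 -1.6] T [-0.03  0.02 -0.03] op 0.0855 q6 1.41 t 27.75
```

View pics/s25d.png

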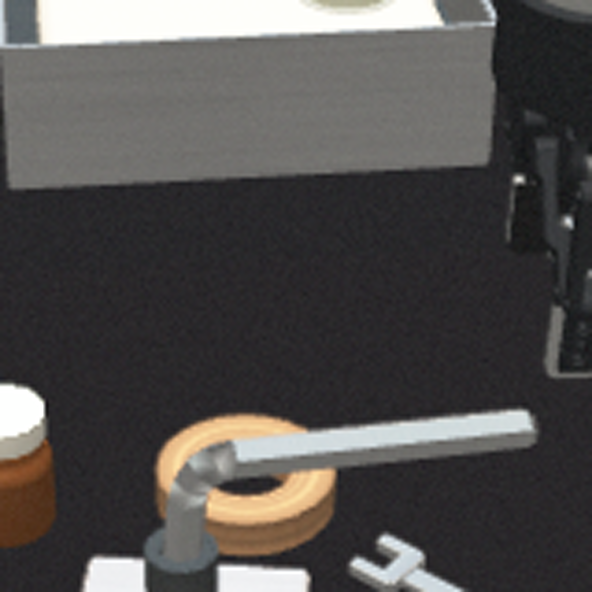

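```bash
python3 - <<'E'
from h import *
f=load("s25");P=cloud(f);c=f["color"].astype(int)
m=(P[...,2]>.125)&(P[...,2]<.175)&(P[...,0]>.50)&(P[...,0]<.72)&(abs(P[...,1]+.05)<.05)&(c.sum(-1)>300)
q=P[m]
L=[]
for lo in np.arange(.50,.72,.02):
    w=q[(q[:,0]>lo)&(q[:,0]<lo+.02)]
    if len(w)>4: print(round(lo,2),len(w),w.mean(0).round(4),np.sort(w[:,2])[-4:].mean().round(4)); L.append(w.mean(0))
L=np.array(L)[2:]; print(np.degrees(np.arctan(np.polyfit(L[:,0],L[:,1],1)[0])), q[:,0].max())
for n,pts in(("s25",[(240,441),(528,409)]),):
    a,b=[onz(f,260+U/3.7-.4,150+V/3.7-.4,z)[:2] for (U,V),z in zip(pts,(.154,.146))]; d=b-a; print(n,np.degrees(np.arctan2(d[1],d[0])))
E
```

```text
0.52 141 [ 0.531  -0.0663  0.1381] 0.1504
0.54 120 [ 0.55   -0.0635  0.1479] 0.1546
0.56 117 [ 0.5701 -0.0604  0.1468] 0.1529
0.58 123 [ 0.5901 -0.057   0.145 ] 0.1513
0.6 114 [ 0.6103 -0.0537  0.1442] 0.1505
0.62 110 [ 0.6302 -0.0506  0.1425] 0.1481
0.64 109 [ 0.6499 -0.0472  0.1411] 0.1468
0.66 110 [ 0.6701 -0.0437  0.1396] 0.1455
0.68 82 [ 0.6879 -0.0409  0.1383] 0.1446
9.404972860888758 0.69671834451333
s25 8.855508647587936
```

```bash
python3 - <<'E'
from h import *
go(.676,-.0428,.200,-80.6)
E
```

```text
shift [-28.7  11.4  14. ] turn -11.8 now [ 0.6865 -0.0727  0.2121] al -92.4 F [-0.8 -0.6 -1. ] T [-0.02  0.04 -0.06] op 0.0854 t 27.8
```

```bash

python3 -m handwheel '[[[-14,5,10],-6],[[-28.7,11.4,14],-11.8],[[-28.7,11.4,14],-11.8],[[-28.7,11.4,14],-11.8]]' >/dev/null; python3 - <<'E'
from h import *
go(.676,-.0428,.118,-80.6)
E
```

```text
shift [ 4.3 -1.5 81.1] turn -0.1 now [ 0.6759 -0.0433  0.1993] al -80.7 F [ 0.7 -0.3 -0.9] T [-0.07 -0.01 -0.  ] op 0.0853 t 28.2
```

```bash
python3 -c "
from h import *
print(state()['orientation'].round(3))"
python3 -m handwheel '[[[2,-0.5,30],0],[[3,-1,55],0],[[4.3,-1.5,78],0],[[4.3,-1.5,81],0],[[4.3,-1.5,81],0]]' >/dev/null; python3 - <<'E'
from h import *
go(.676,-.0428,.118,-80.6)
f=grab("side","s26"); crop(f,(260,150,420,310),3.7,"s26d")
E
```

```text
[[ 0.161 -0.987 -0.025]
 [-0.985 -0.162  0.055]
 [-0.058  0.016 -0.998]]
shift [-0.8 -0.2 -0.6] turn -0.2 now [ 0.676  -0.0436  0.1174] al -80.8 F [ 1.  -0.   0.6] T [-0.02 -0.01 -0.05] op 0.0858 t 28.7
```

View pics/s26d.png

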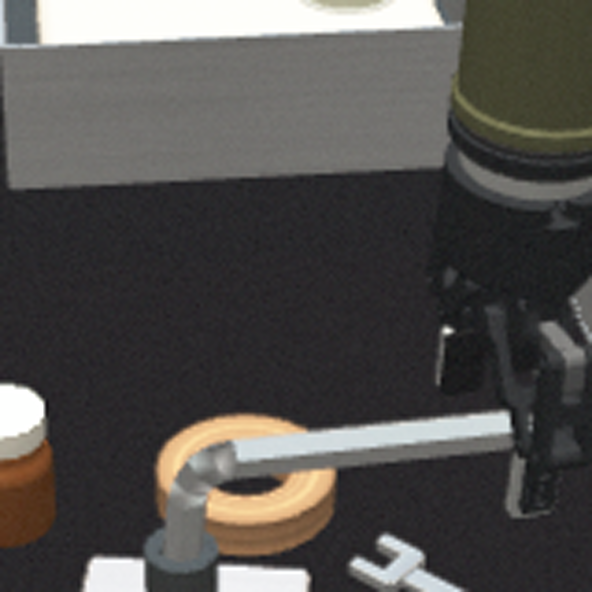

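```bash

python3 -m handwheel '[[[0,0,0],0],[[0,0,0],0],[[0,0,0],0],[[0,0,0],0],[[0,0,0],0]]' 255 80 >/dev/null; python3 chk.py
python3 -m handwheel '[[[2.7,0,0],1],[[5.3,0.1,0],2],[[5.3,0.1,0],2]]' >/dev/null; python3 chk.py
python3 -m handwheel '[[[2.7,0,0],1],[[5.3,0.1,0],2],[[5.3,0.1,0],2]]' >/dev/null; python3 chk.py
python3 -m handwheel '[[[2.7,0,0],1],[[5.3,0.1,0],2],[[5.3,0.1,0],2]]' >/dev/null; python3 chk.py
```

```text
r 0.1537 ang 7.46 al -80.83 z 0.1193 Ftool [-7.6 -1.4 -1. ] T [ 0.97  0.09 -0.52] op 0.0152 q6 1.24 t 29.25
r 0.1537 ang 6.28 al -82.86 z 0.1193 Ftool [-6.5  0.6 -2.6] T [ 0.8   0.03 -0.01] op 0.0154 q6 1.27 t 29.55
r 0.1537 ang 5.03 al -84.82 z 0.1193 Ftool [-6.  -0.1 -1.8] T [0.72 0.07 0.46] op 0.0154 q6 1.29 t 29.85
r 0.1537 ang 3.8 al -86.7 z 0.1193 Ftool [-6.  -0.1 -1.9] T [ 0.72 -0.01  0.79] op 0.0153 q6 1.32 t 30.15
```

```bash

python3 -m handwheel '[[[4,0,0],1],[[8,0.1,0],2],[[10,0.1,0],2]]' >/dev/null; python3 chk.py
python3 -m handwheel '[[[-3,0,0],-2],[[-6,0,0],-4],[[-6,0,0],-4]]' >/dev/null; python3 chk.py
python3 -m handwheel '[[[-2,0,0],-2],[[-4,0,0],-3],[[-4,0,0],-3]]' >/dev/null; python3 chk.py
```

```text
r 0.1537 ang 1.65 al -88.6 z 0.1191 Ftool [-12.4   0.2  -3.2] T [ 1.82 -0.07  0.72] op 0.0151 q6 1.34 t 30.45
r 0.1535 ang 4.76 al -84.49 z 0.1197 Ftool [-5.9  0.7 -0.6] T [0.72 0.06 0.13] op 0.0153 q6 1.28 t 30.75
r 0.1534 ang 6.84 al -81.49 z 0.1201 Ftool [-5.2  0.8 -0.7] T [ 0.77  0.06 -0.39] op 0.0149 q6 1.23 t 31.05
```

```bash

python3 -m handwheel '[[[0,0,0],0],[[0,0,0],0],[[0,0,0],0],[[0,0,0],0],[[0,0,0],0]]' 0 >/dev/null; python3 chk.py
python3 -m handwheel '[[[0,0,-20],0],[[0,0,-50],0],[[0,0,-90],0],[[0,0,-120],0],[[0,0,-120],0]]' >/dev/null; python3 chk.py
python3 -m handwheel '[[[0,-40,-20],0],[[0,-80,-20],0],[[0,-110,-20],0],[[0,-110,-20],0],[[0,-110,-20],0]]' >/dev/null; python3 chk.py
python3 - <<'E'
from h import *
f=grab("side","s27"); f2=grab("top","t27")
E
```

```text
r 0.1534 ang 6.66 al -81.51 z 0.1201 Ftool [-0.4  0.  -0.3] T [-0.02  0.01 -0.03] op 0.0851 q6 1.23 t 31.55
r 0.1589 ang 2.74 al -81.49 z 0.2457 Ftool [ 0.3  0.1 -0.3] T [-0.05 -0.05  0.02] op 0.0855 q6 1.24 t 32.05
r 0.2682 ang 4.81 al -81.48 z 0.263 Ftool [-0.5  0.6 -0.2] T [-0.09  0.   -0.02] op 0.0856 q6 1.29 t 32.55
```

View pics/s27.png

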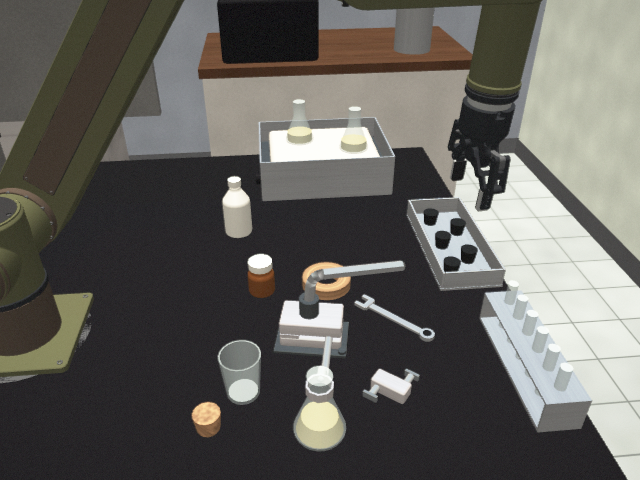

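View pics/t27.png

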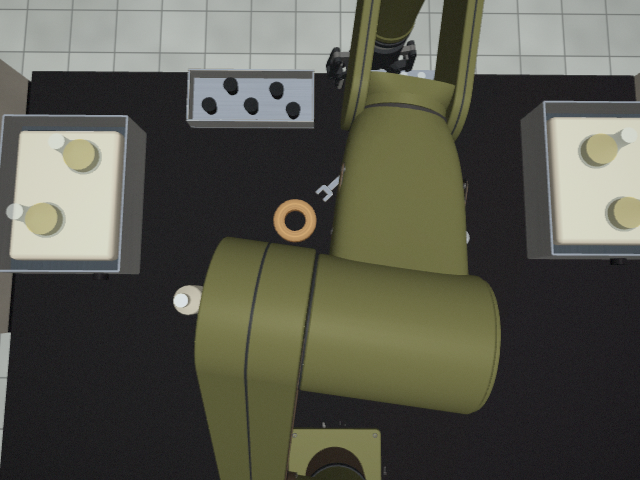

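```bash
python3 - <<'E'
from h import *
f=load("s27");P=cloud(f);c=f["color"].astype(int)
m=(P[...,2]>.125)&(P[...,2]<.175)&(P[...,0]>.53)&(P[...,0]<.72)&(abs(P[...,1]+.05)<.05)&(c.sum(-1)>300);q=P[m]
L=np.array([np.r_[w.mean(0),np.sort(w[:,2])[-4:].mean()] for lo in np.arange(.56,.70,.02) for w in [q[(q[:,0]>lo)&(q[:,0]<lo+.02)]] if len(w)>4])
print(np.degrees(np.arctan(np.polyfit(L[:,0],L[:,1],1)[0])),"ridge at axis",np.polyval(np.polyfit(L[:,0],L[:,3],1),.53))
from cell import job_done
print(job_done())
E
```

```text
9.547730763476958 ridge at axis 0.15536753784117593
the job is handed in; nothing more can be done
None
```

I drew the key out, turned it over by levering its long arm over the screw head, and seated its short arm in the socket. I then took the key near the outer end of its long arm and pulled it clockwise against the stop, released it and backed the arm away. The job was handed in at about 33 s.

**Stop:**
- The turning torque stayed near 1.05 N m, which is screw friction. It then climbed steadily to about 4.3 N m, with 27 N at the key end.
- On letting go the key swung back, from about -4° or a little past it to 9.4°. That made me suspect the screw had slipped back.
- A second, lighter pull met resistance rising at the same angle as before, up to about 2.6 N m. I therefore judged the screw to be at its stop. The climb was springy rather than abrupt, so "hard" is read from torque, not from a sharp halt.

**Key:** It turned about 66° overall, including its play in the socket.

**Seating:** The long arm's top edge at the screw axis measured about 155 mm above the bench. That agrees with the short arm bottomed in the socket to within about 1 mm. The key droops about 4° towards its long-arm end, from its play in the socket.

**Other things:** The last side picture shows the flask and all the loose items where they were, judged by eye. In the top view the arm hid several of them. The robot was touching nothing at the end.

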